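Lock a sprung cover plate down with its quarter-turn T-key

ROBOT

A 6-joint arm with a two-finger parallel gripper is mounted at the origin on a cart in front of the work surface, level with it; the furniture and walls round the work are solid. World frame = base frame: x ahead of the robot, y to its left, z up, the work surface at z = 0. Lengths are in m, angles in degrees, forces in N, time in s.
With the tool pointing down it reaches from about 0.3 to 0.75 m from the base axis. Payload 8.5 kg.
Tool frame: the origin (TCP) lies at the very end of the fingers, on their centre line; the grasp point (between the pads) lies 19 mm behind it; z points along the fingers, y is the direction in which the jaws open and shut (so a half turn about z gives the same grasp; the last joint's range is limited). The gripper opens to 85 mm and grips with 20 to 120 N. Pads are 22 mm wide; open, the fingers measure 114 mm over their backs; the gripper's body (76 mm by 85 mm) begins 54 mm behind the grasp point. The pads swing forward as they close: fully open they stand 13 mm farther back than shut.
Start: joints at [-75.705, 21.807, 74.336, -0, 83.858, -12.336], TCP at [0.247, -0.492, 0.231] pointing down, gripper open.
Joint ranges: [-178.18, 178.18], [-50.72, 133.34], [12.68, 142.11], [-81.47, 261.47], [9.98, 163.14], [-165.26, 165.26]. Speed limits (degrees/s): [136.94, 136.94, 180, 180, 180, 180].

INTERFACE

Orientations are given as a 3x3 rotation matrix whose columns are the frame's x, y, z axes.
In Python, from rig import env, vision, close_job, spotter gives the robot as it stands. The module is installed in compiled form; this text tells all that it offers.
- The arm moves only by the tool jog_arm, never from a script. Its argument "plan" is a list that holds one entry, the list of rows, each a list of 6 numbers: the shift along the tool's x, y, z in units of 40 mm (1.0 is 40 mm), then the turn, a rotation vector about the tool's x, y, z in units of 0.15 rad (1.0 is 0.15 rad). A call has 1 to 10 rows; each row shifts and turns the commanded pose from where the row before left it, along the tool's axes as they then stand; what a row does not reach is not made up. A row lasts 1/10 s, in which the tool goes at most 50 mm and 8.59 degrees, less where a joint would pass 70% of its speed; a pose out of reach is approached as far as the arm can. A call with a number of a shift or a turn outside -1 to 1 is refused whole. A call with a gripper value outside its range is refused whole. "grip" is the opening, from -1 (shut) to 1 (fully open), set as the call begins (left out, the last holds). The fingers move at their own pace and stop on an object; "squeeze" is the grip in N (left out, the last holds). Time passes only in rows, so rows that do not move let the fingers close. It gives the time, the measured TCP pose, the force and the opening at its end, in the units of the state.
- env.observe(): the state, without advancing time (a new reading comes with each control period).
- vision.get_image(name): name is "side" or "top" or "wrist"; returns (picture, depth): 384x512x3 uint8, red, green, blue; 384x512 float32, m along the optical axis (not along the pixel's ray), 0 where there is no reading.
- vision.camera_info(name): a dict with "fx", "fy", "cx", "cy" (pixels), "rvec" (rotation vector, rad) and "tvec" (3), from world to camera coordinates, as OpenCV has them. Camera axes: x right, y down, z forward; pixel columns grow to the right and rows downward; lengths in m; the calibration is good to about 2 mm. A picture is of the moment at which its call begins: read the wrist's pose just before it. camera_info takes no time and is no camera call; for the wrist camera it gives the pose at the moment of the call.
- close_job(): hands the job in, once; it reports no verdict.
Trained networks look in the newest picture that a camera, given by its name, has taken for a name from the list of things; names that differ only in an ending like _2 or _b are one class to them, and where a whole thing is asked for, a point or a joint stands for the part that bears it (a point fixed in the world has none). Each returns a list of dicts, best first, with "score" (0 to 1); they miss things now and then, are a little off and sometimes report something else, mostly with a low value. They report only what shows in the picture. A call takes as long as a camera call. They do not tell look-alikes from the thing itself.
- spotter.trace(camera, query): "pixels" (384x512 bool, what is visible of it) and "rect" ([left, top, right, bottom] in pixels, round what is visible of it).
The state is a dict: "time_s": time; "q": joint angles; "qvel": joint speeds; "joint_efforts": joint torques, N m; "position": TCP position; "tool_rot": TCP orientation; "ft_force": force on the tool from outside, world axes, zero at the start; "wrist_torque": the same for the moment, N m; "grip_width": finger opening in m.
Only numpy, scipy, OpenCV 4.12 (cv2) and the standard library are available. Lean on these libraries where they do the work, as an engineer would, in place of code of your own. Each camera call takes 0.05 s, during which the arm holds its last target.

TASK

Take the red-handled T-key out of its wooden rest and lock the fixture's sprung cover plate down with it: put the cross-bar through the slot, press the cover down, turn the key a quarter turn and let it come up into the groove beneath, so that it keeps the cover down after you let go. The slotted carriage stands off-centre by an unknown amount, so feel for the slot and never force the key: keep the push under 25 N. Leave the other things on the worktop where they are.

Things in the scene. Friction and masses are not known exactly. Their poses are not given: they have to be found in the camera images.
- t_key: The T-key (sizes in mm), about 120 g, upright in its rest. Origin: centre of the underside of its round dark collar (28 dia, 6 thick); z up along the key. Above the collar a red flat grip, 12 thick (x) x 36 wide (y) x 38 tall, from z +6 to +44. Below it a steel shank, 9 dia, and the cross-bar (point key_bar). Half a turn about z makes no difference.
- key_bar (a point): Centre of the key's cross-bar, 22.5 mm below the key's origin: a round steel bar along the key's y, 9 dia, 30 long over its ball ends. Its top lies 18 and its lowest point 27 below the collar's underside.
- fixture: Fixture (sizes in mm), fixed: grey bed 140 (x) x 116 (y), two guide rails along x, 47 high, at y +-50. Origin: centre of its underside, z up. Between the rails a carriage carries a dark slot plate and, above it, the sprung aluminium cover plate. Both have one slot, 33 long along y, 11 wide along x, at y = 0, one exactly above the other. For where it stands in x see cover_mid.
- cover_mid (a point): Point of the fixture, 56 mm above its underside, level with the cover's top when it is up (cover 76 x 72 x 6). The slot's centre stands anywhere within 15 mm either way along x of this point: this offset varies, is not measured and must be felt or seen. The carriage stays put unless pushed sideways by more than about 20 N.
- plate_mid (a point): Point 34 mm above the fixture's underside, level with the slot plate's underside (plate 8 thick, open below down to 8). With the collar on the cover, the cover must go down over 4 mm before the bar, put in along y, can turn (either way) beneath the plate. A groove along x, 14 wide, 2 deep, crosses the slot underneath: once along x and let go, the bar rises into it and the cover stays 2 mm down.
- cover_plate (a joint): How far the cover plate is pressed down, m: 0 up, 0.008 on its stop. Its springs push up with about 3 N at 0, 6 N at 0.002, 9 N at 0.004 and 15 N at 0.008; beyond the stop it is rigid and the force climbs fast.
- key_rest: Wooden rest block, 60 (x) x 70 (y) x 50 high (mm), fixed. Origin: centre of its underside. A slot 14 (x) x 36 (y) goes down through it; the key's collar sits on its top, the cross-bar hangs in the slot along y, with a few mm of play.
- tape_roll: Bystander: roll of tan tape lying flat, 96 dia x 25 mm. Origin under its centre.
- sample_tin: Bystander: aluminium tin with white press lid, 66 dia x 46 mm. Origin under its centre.
- mortar_cube: Bystander: grey mortar cube, 40 mm. Origin under its centre.
- stopwatch: Bystander: black stopwatch lying flat, 71x60x19 mm. Origin under its centre.
- screwdriver: Bystander: screwdriver with wooden handle, lying, 210 long mm. Origin under its centre.
- spanner: Bystander: open-ended spanner lying flat, 170 long mm. Origin under its centre.
There are look-alikes about, which are no part of the job. Of the things that look like the t_key, the largest one is meant.

How it is judged (in metres and radians):
On the way, in this order (a step that is already met when the one before it is completed fails the run):
1. the key is lifted out of its rest (height (world z) of t_key above 0.085 m), for 0.1 s.
2. the cross-bar is through the slot lengthwise, the collar pressing the cover down (z of t_key in the frame of fixture between 0.04 and 0.0545 m and x of t_key in the frame of fixture between -0.021 and 0.021 m and y of t_key in the frame of fixture between -0.006 and 0.006 m and angle between the y axis of t_key and the y axis of fixture, either way round below 0.2 rad and value of joint cover_plate above 0.003 m), for 0.05 s.
At the end, for the whole second after the job is handed in: The key stands at rest and upright (within 0.12 rad) in the fixture's slot, its cross-bar lies across the slot (within 0.2 rad of the fixture's x axis) up in the groove, and the cover is held 1 to 3.2 mm down (z of t_key in the frame of fixture between 0.04 and 0.0545 m and x of t_key in the frame of fixture between -0.021 and 0.021 m and y of t_key in the frame of fixture between -0.006 and 0.006 m and angle between the y axis of t_key and the x axis of fixture, either way round below 0.2 rad and angle between t_key's own z axis and vertical below 0.12 rad and value of joint cover_plate between 0.001 and 0.0032 m and linear speed of t_key below 0.02 m/s); the robot touches nothing.
It fails at once if the key presses on the fixture with more than 25 N (contact force between t_key and fixture above 25 N).
It fails at once if a bystander is moved more than 30 mm (distance of any of tape_roll, sample_tin, mortar_cube, stopwatch, screwdriver, spanner from where it was at the start of the episode above 0.03 m).
It also fails if it takes over 72 s, if anything falls off the work surface, if the arm or the gripper's body presses on something with over 40 N, if the wrist force passes 120 N, or if a joint passes its speed limit or range.

## Working session

There is one attempt and no reset: what is moved stays moved. The work goes in short steps, Python scripts to look and compute and a tool call to move; the robot and the scene stay as the last step left them, time stands still between calls to the robot, and variables do not carry over. Pictures are saved under pics/ and viewed, and the job is handed in when it is done.

Besides the shell and the picture viewer there is one more tool, called by a JSON object that holds its "name" and its "arguments", one argument or row to a line. jog_arm: Moves the arm, as the interface text tells. Its arguments: {"type":"object","properties":{"plan":{"type":"array"},"grip":{"type":"number"},"squeeze":{"type":"number"}},"required":["plan"]}

```bash
ls; mkdir -p pics; cat > h.py <<'E'
import numpy as np, cv2
from rig import env, vision, close_job, spotter
def cam(n):
    c=vision.camera_info(n); R,_=cv2.Rodrigues(np.array(c['rvec'],float)); return c,R,np.array(c['tvec'],float).ravel()
def grab(n,fn=None):
    c,R,t=cam(n); im,d=vision.get_image(n)
    if fn: cv2.imwrite('pics/'+fn,im[:,:,::-1])
    return im,d,(c,R,t)
def cloud(d,C):
    c,R,t=C; v,u=np.mgrid[0:d.shape[0],0:d.shape[1]]
    p=np.stack([(u-c['cx'])/c['fx']*d,(v-c['cy'])/c['fy']*d,d],-1)
    w=(p-t)@R; w[d<=0]=np.nan
    return w
def proj(P,C):
    c,R,t=C; p=np.atleast_2d(P)@R.T+t
    return np.c_[p[:,0]/p[:,2]*c['fx']+c['cx'],p[:,1]/p[:,2]*c['fy']+c['cy']]
E
python3 - <<'E'
from h import *
np.set_printoptions(precision=4,suppress=True)
for n in ['top','side','wrist']:
    im,d,C=grab(n,n+'0.png'); np.savez('pics/'+n+'0.npz',im=im,d=d)
    print(n,C[0]['fx'],-C[1].T@C[2])
    for q in ['t_key','fixture','key_rest','cover_plate']:
        for r in spotter.trace(n,q): 
            w=cloud(d,C)[r['pixels']]; print(q,round(r['score'],2),np.round(r['rect']),np.nanmedian(w,0),np.nanpercentile(w,98,axis=0))
print(env.observe())
E
```

```text
pics
top 497.24468550265317 [ 0.4064 -0.1035  1.4488]
t_key 0.67 [159. 163. 176. 170.] [0.6037 0.1674 0.0906] [0.6205 0.1849 0.0989]
t_key 0.6 [202. 155. 211. 165.] [0.6254 0.0661 0.0492] [0.6352 0.0745 0.0556]
key_rest 0.79 [155. 154. 188. 179.] [0.6018 0.1644 0.0496] [0.6408 0.2091 0.0932]
key_rest 0.49 [159. 161. 173. 170.] [0.6031 0.1669 0.0908] [0.619  0.1825 0.0989]
cover_plate 0.78 [249. 155. 281. 187.] [ 0.5997 -0.0975  0.0564] [ 0.637  -0.0624  0.0631]
side 405.41322007190007 [0.3948 0.8199 0.5351]
t_key 0.75 [200. 234. 210. 262.] [0.6012 0.177  0.0763] [0.6161 0.1881 0.0956]
t_key 0.73 [238. 258. 246. 280.] [0.5198 0.1756 0.0335] [0.5263 0.1813 0.053 ]
t_key 0.66 [204. 228. 213. 242.] [0.6178 0.0741 0.0452] [0.6341 0.0792 0.0538]
fixture 0.75 [205. 188. 264. 224.] [ 0.5881 -0.056   0.0396] [ 0.6663 -0.0307  0.0584]
fixture 0.63 [297. 195. 351. 220.] [ 0.3504 -0.1557  0.0056] [ 0.4255 -0.1121  0.0082]
key_rest 0.97 [184. 244. 227. 292.] [0.594  0.1981 0.0392] [0.6355 0.2095 0.0521]
cover_plate 0.94 [218. 189. 250. 202.] [ 0.5948 -0.0899  0.0567] [ 0.6317 -0.0577  0.0599]
wrist 341.51800352549833 [ 0.3169 -0.4558  0.3749]
{'time_s': 0.75, 'q': array([-75.7052,  21.807 ,  74.336 ,  -0.0014,  83.8564, -12.3348]), 'qvel': array([ 0.0601, -0.0117,  0.0338,  0.0696, -0.0341,  0.0343]), 'joint_efforts': array([  0.0022, -44.8272, -23.1449,  -0.0001,   0.0005,   0.    ]), 'position': array([ 0.2465, -0.4916,  0.2313]), 'tool_rot': array([[ 0.8939,  0.4482, -0.    ],
       [ 0.4482, -0.8939, -0.    ],
       [-0.    ,  0.    , -1.    ]]), 'ft_force': array([-0.6229,  0.182 , -0.7524]), 'wrist_torque': array([-0.0192, -0.0056, -0.0329]), 'grip_width': 0.08537276018701515}
```

```bash
python3 - <<'E'
import cv2
a=cv2.imread('pics/top0.png')[120:240,130:310]; cv2.imwrite('pics/top0c.png',cv2.resize(a,(800,533),interpolation=cv2.INTER_CUBIC))
a=cv2.imread('pics/side0.png'); cv2.imwrite('pics/side0c.png',cv2.resize(a[160:310,160:360],(800,600),interpolation=cv2.INTER_CUBIC))
E
```

```text
(no output)
```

View pics/top0.png

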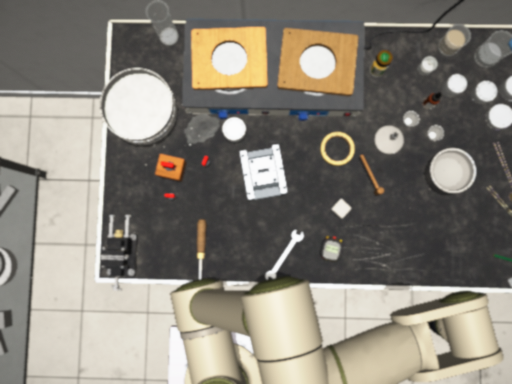

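```bash
sleep 0.1
```

```text
(no output)
```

View pics/side0.png

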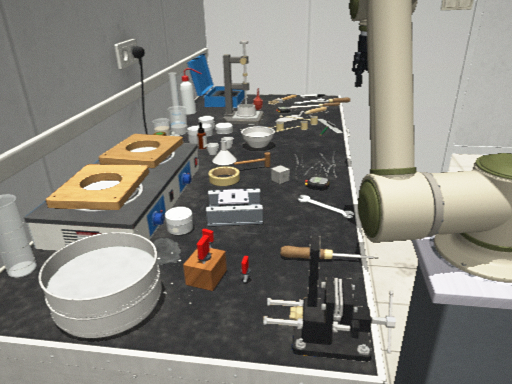

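View pics/top0c.png

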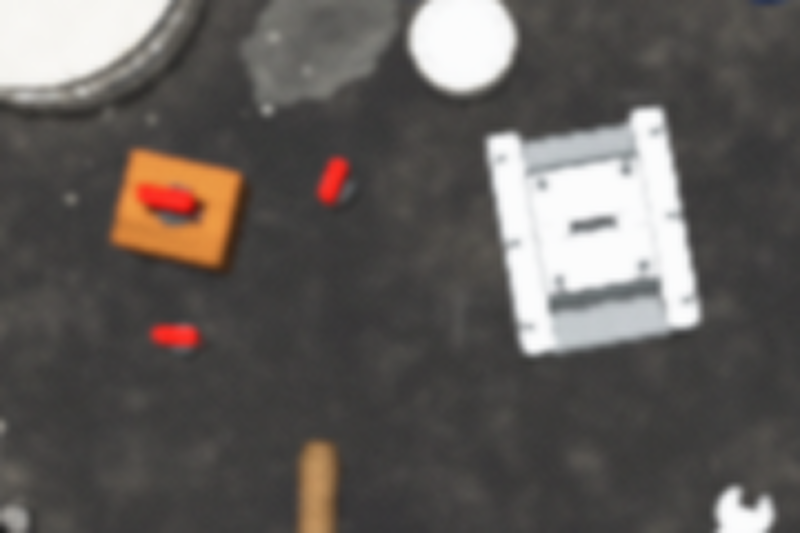

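View pics/side0c.png

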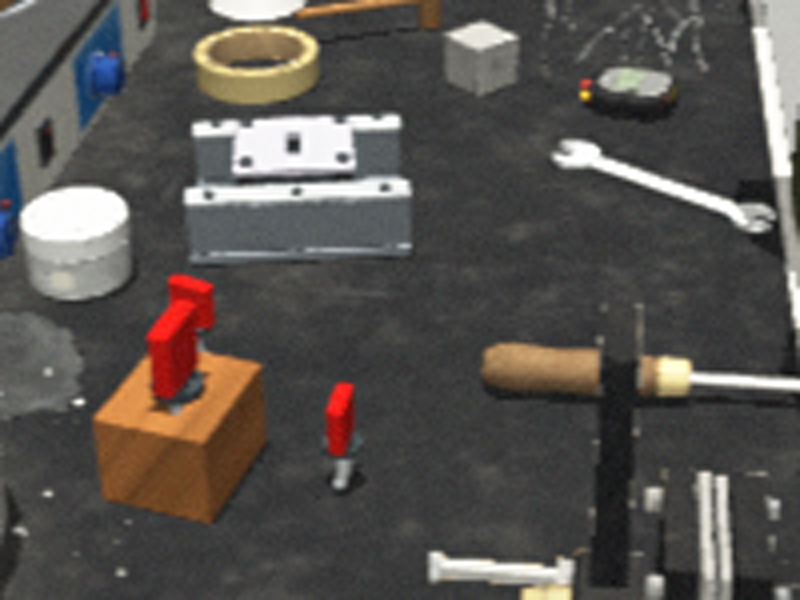

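The top view shows the wooden rest with the large key at about (168,167). The two small look-alike keys are at (206,160) and (169,196), and the fixture is at (265,172), turned about 10°. I'll turn the tool so its y axis points along world x.

{"name": "jog_arm", "arguments": {
  "plan": [
    [[0, 0, 0, 0, 0, -0.92], [0, 0, 0, 0, 0, -0.92], [0, 0, 0, 0, 0, -0.92], [0, 0, 0, 0, 0, -0.92], [0, 0, 0, 0, 0, -0.92], [0, 0, 0, 0, 0, -0.92], [0, 0, 0, 0, 0, -0.92], [0, 0, 0, 0, 0, -0.92]]
  ],
  "grip": 1
}}

```text
time_s: 1.55
position: [0.2465, -0.4916, 0.2313]
tool_rot: [[-0.004, 1.0, 0.0], [1.0, 0.004, -0.0], [-0.0, 0.0, -1.0]]
ft_force: [0.4, -0.3, 0.2]
grip_width: 0.0854
```

{"name": "jog_arm", "arguments": {
  "plan": [
    [[0.75, 0.9, 0, 0, 0, 0], [0.75, 0.9, 0, 0, 0, 0], [0.75, 0.9, 0, 0, 0, 0], [0.75, 0.9, 0, 0, 0, 0], [0.75, 0.9, 0, 0, 0, 0], [0.75, 0.9, 0, 0, 0, 0], [0.75, 0.9, 0, 0, 0, 0], [0.75, 0.9, 0, 0, 0, 0], [0.75, 0.9, 0, 0, 0, 0], [0.75, 0.9, 0, 0, 0, 0]]
  ]
}}

```text
time_s: 2.55
position: [0.6084, -0.1908, 0.2314]
tool_rot: [[0.002, 1.0, 0.0], [1.0, -0.002, -0.0], [-0.0, 0.0, -1.0]]
ft_force: [-0.7, -1.7, -0.0]
grip_width: 0.0859
```

{"name": "jog_arm", "arguments": {
  "plan": [
    [[0, 0, 0, 0, 0, 0], [0, 0, 0, 0, 0, 0], [0, 0, 0, 0, 0, 0]]
  ]
}}

```text
time_s: 2.85
position: [0.6065, -0.1931, 0.2313]
tool_rot: [[0.003, 1.0, -0.0], [1.0, -0.003, -0.0], [-0.0, -0.0, -1.0]]
ft_force: [0.7, -0.2, 1.2]
grip_width: 0.0855
```

```bash
cat > look.py <<'E'
from h import *
import sys
np.set_printoptions(precision=4,suppress=True)
tag=sys.argv[1]
s=env.observe(); print(s['time_s'],s['position'],s['tool_rot'],s['q'],s['ft_force'])
im,d,C=grab('wrist',tag+'.png'); np.savez('pics/'+tag+'.npz',im=im,d=d,**C[0])
print(-C[1].T@C[2],C[1][2])
for q in sys.argv[2:]:
    for r in spotter.trace('wrist',q):
        w=cloud(d,C)[r['pixels']]; print(q,round(r['score'],2),np.round(r['rect']),np.nanmedian(w,0),np.nanpercentile(w,98,axis=0))
E
python3 look.py w1 fixture cover_plate
```

```text
2.85 [ 0.6065 -0.1931  0.2313] [[ 0.0029  1.     -0.0004]
 [ 1.     -0.0029 -0.0001]
 [-0.0001 -0.0004 -1.    ]] [-28.2891  30.7716  59.1909  -0.0155  90.057  -28.1234] [ 0.7442 -0.1627  1.2405]
[ 0.6069 -0.1138  0.3749] [-0.0013 -0.3062 -0.952 ]
fixture 0.83 [154.   4. 333. 142.] [ 0.5948 -0.0961  0.0474] [ 0.666  -0.0476  0.0594]
cover_plate 0.74 [201.   9. 298. 114.] [ 0.599  -0.0954  0.0572] [ 0.6365 -0.0613  0.0604]
```

View pics/w1.png

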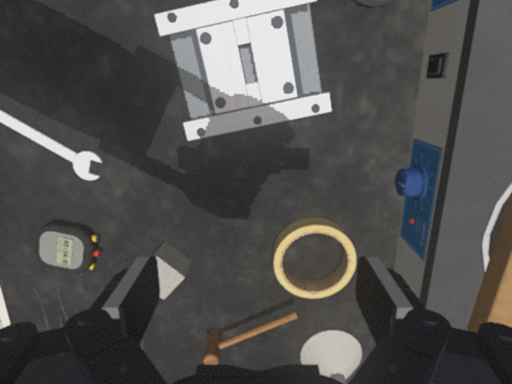

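The wrist picture shows the fixture at the top edge, rect (154,4)–(333,142), with the slot at about (248,62). I'll shift back so the fixture is centred.

{"name": "jog_arm", "arguments": {
  "plan": [
    [[-0.9, 0, 0.5, 0, 0, 0], [-0.9, 0, 0.5, 0, 0, 0], [-0.9, 0, 0, 0, 0, 0], [0, 0, 0, 0, 0, 0], [0, 0, 0, 0, 0, 0], [0, 0, 0, 0, 0, 0]]
  ]
}}

```text
time_s: 3.6
position: [0.6068, -0.2999, 0.1919]
tool_rot: [[0.002, 1.0, 0.001], [1.0, -0.002, -0.0], [-0.0, 0.001, -1.0]]
ft_force: [0.2, -0.1, 0.1]
grip_width: 0.0856
```

```bash
python3 look.py w2 fixture cover_plate; python3 -c "
import cv2;a=cv2.imread('pics/w2.png')[20:260,120:440];cv2.imwrite('pics/w2c.png',cv2.resize(a,(800,600),interpolation=cv2.INTER_CUBIC))"
```

```text
3.6 [ 0.6068 -0.2999  0.1919] [[ 0.0019  1.      0.0005]
 [ 1.     -0.0019 -0.0001]
 [-0.0001  0.0005 -1.    ]] [-36.3002  36.4018  55.2461   0.0142  88.326  -36.1913] [ 0.2491 -0.1049  0.1126]
[ 0.607  -0.2206  0.3355] [-0.0001 -0.3062 -0.952 ]
fixture 0.7 [166.   2. 274.  21.] [ 0.5633 -0.1616  0.02  ] [ 0.6104 -0.1537  0.048 ]
fixture 0.17 [  0. 132.  67. 197.] [ 0.3904 -0.296   0.0185] [ 0.4162 -0.2675  0.0207]
```

View pics/w2c.png

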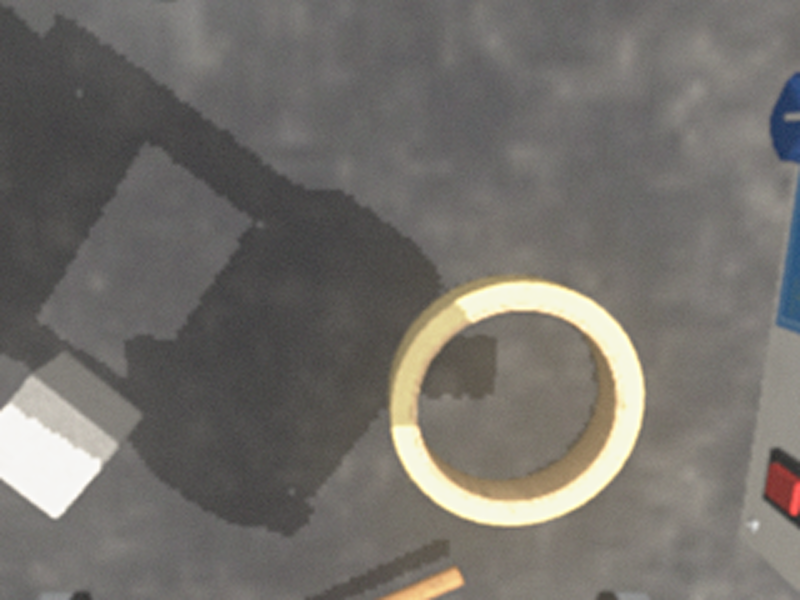

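I moved the wrong way: image up is +y, and the fixture has almost left the picture. I'll go the other way.

{"name": "jog_arm", "arguments": {
  "plan": [
    [[0.9, -0.1, 0, 0, 0, 0], [0.9, -0.1, 0, 0, 0, 0], [0.9, 0, 0, 0, 0, 0], [0.9, 0, 0, 0, 0, 0], [0.9, 0, 0, 0, 0, 0], [0, 0, 0, 0, 0, 0], [0, 0, 0, 0, 0, 0], [0, 0, 0, 0, 0, 0]]
  ]
}}

```text
time_s: 4.55
position: [0.5993, -0.121, 0.1914]
tool_rot: [[0.002, 1.0, 0.0], [1.0, -0.002, -0.0], [-0.0, 0.0, -1.0]]
ft_force: [1.0, 0.7, -0.2]
grip_width: 0.0855
```

```bash
python3 look.py w3 fixture cover_plate; python3 -c "
import cv2;a=cv2.imread('pics/w3.png')[20:260,100:420];cv2.imwrite('pics/w3c.png',cv2.resize(a,(800,600),interpolation=cv2.INTER_CUBIC))"
```

```text
4.55 [ 0.5993 -0.121   0.1914] [[ 0.0024  1.      0.0002]
 [ 1.     -0.0024 -0.0003]
 [-0.0003  0.0002 -1.    ]] [-22.4866  29.6409  67.8754  -0.013   82.4634 -22.349 ] [ 1.009   0.7034 -0.1636]
[ 0.5996 -0.0417  0.335 ] [-0.0005 -0.3065 -0.9519]
fixture 0.78 [160.  70. 345. 223.] [ 0.5984 -0.0929  0.0473] [ 0.6662 -0.0377  0.0591]
cover_plate 0.57 [204. 102. 310. 203.] [ 0.5986 -0.0949  0.0571] [ 0.6362 -0.0604  0.0602]
```

View pics/w3c.png

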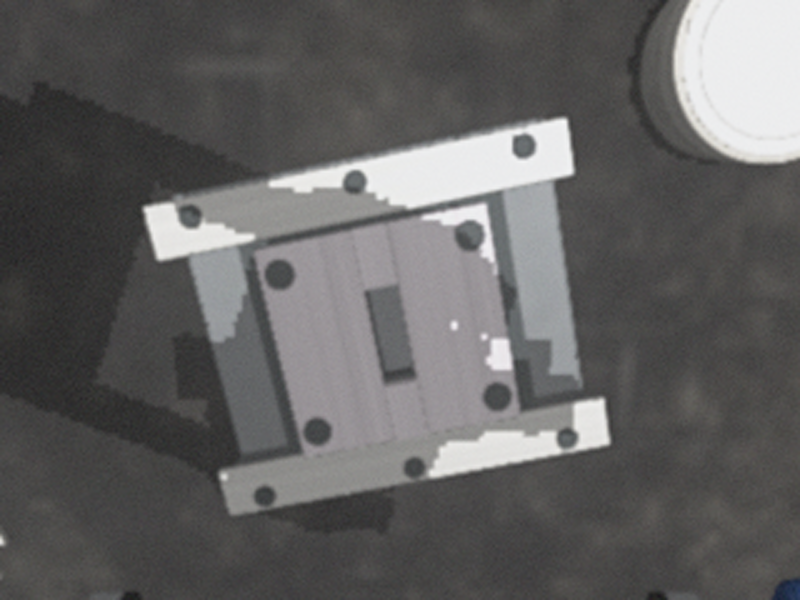

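```bash
cat >> h.py <<'E'
def onplane(px,z,C):
    c,R,t=C; px=np.atleast_2d(px).astype(float)
    r=np.c_[(px[:,0]-c['cx'])/c['fx'],(px[:,1]-c['cy'])/c['fy'],np.ones(len(px))]@R
    o=-R.T@t; return o+r*((z-o[2])/r[:,2])[:,None]
E
python3 - <<'E'
from h import *
np.set_printoptions(precision=4,suppress=True)
f=np.load('pics/w3.npz'); R,_=cv2.Rodrigues(f['rvec']); C=(f,R,f['tvec'].ravel())
def P(l,z): return onplane(np.array(l)/2.5+[100-.2,20-.2],z,C)
ang=lambda a,b: np.degrees(np.arctan2(*(b-a)[1::-1]))
s=P([(366,292),(398,285),(414,378),(383,384)],.056); print('slot',s.mean(0),np.linalg.norm(s[0]-s[1]),np.linalg.norm(s[1]-s[2]),ang(s[3],s[0]),ang(s[2],s[1]))
s=P([(255,250),(487,204),(518,410),(302,455)],.056); print('cover',s.mean(0),ang(s[0],s[1]),ang(s[3],s[2]),ang(s[3],s[0]),ang(s[2],s[1]),np.linalg.norm(s[0]-s[1]))
s=P([(145,208),(568,118),(573,174),(158,262)],.047);b=P([(222,474),(605,399),(610,443),(231,516)],.047)
print('rails',(s.mean(0)+b.mean(0))/2,ang(s[0],s[1]),ang(s[3],s[2]),ang(b[0],b[1]),ang(b[3],b[2]),np.linalg.norm(s[0]-s[1]),np.linalg.norm(s.mean(0)-b.mean(0)),ang(b.mean(0),s.mean(0)))
w=cloud(f['d'],C)
im=f['im']
# depth check of cover top
u,v=((np.array([440,350])/2.5)+[100,20]).astype(int); print(w[v-2:v+3,u-2:u+3].reshape(-1,3).mean(0), im.shape)
m=(np.abs(w[...,2]-.0565)<.006); 
sl=w[140:172,244:268,2]; print(np.round(sl*1000).astype(int)[::3,::2])
E
```

```text
slot [ 0.5985 -0.0975  0.056 ] 0.01066981459074148 0.031582541365644305 99.83116521631261 99.78375268434942
cover [ 0.5984 -0.0969  0.056 ] 10.803002598248595 12.236522635599652 100.28692467085516 100.59675272306927 0.07537791038808118
rails [ 0.5974 -0.0979  0.047 ] 11.318436280701329 11.500189340300818 11.534449707453398 11.538039083422895 0.13918816041962587 0.09399940218853638 101.57153290656224
[ 0.6151 -0.1023  0.0571] (384, 512, 3)
[[56 56  8  9  9 10  7  9 10 57 59 56]
 [58 56 43 10  8  9  9  8  9 57 57 58]
 [57 58 44  9  9  9  9  9  9 57 56 57]
 [56 57 57  9  9  8  9  9 10 55 57 58]
 [57 58 57 42  9  9 10  9  8  9 56 57]
 [56 57 57 42 11 10  9  9  9  9 56 56]
 [57 57 57 58 10  8  9  9  9  7 58 57]
 [56 57 56 56 41  9  9  9 10  9  9 58]
 [58 57 56 57 42  9  9  9  9  9  9 58]
 [57 57 57 58 56  9  9 11  9 36 37 57]
 [57 57 58 56 56 42 42 43 43 43 43 44]]<stdin>:15: RuntimeWarning: invalid value encountered in cast
```

The wrist picture is clear. The slot centre measures (0.5985,-0.0975) and the yaw about 11°, with the cover near mid-range. Next I'll look at the rest from the same relative pose.

{"name": "jog_arm", "arguments": {
  "plan": [
    [[0.9, 0, -0.5, 0, 0, 0], [0.9, 0, 0, 0, 0, 0], [0.9, 0, 0, 0, 0, 0], [0.9, 0, 0, 0, 0, 0], [0.9, 0, 0, 0, 0, 0], [0.9, 0, 0, 0, 0, 0], [0.9, 0, 0, 0, 0, 0], [0, 0, 0, 0, 0, 0], [0, 0, 0, 0, 0, 0], [0, 0, 0, 0, 0, 0]]
  ]
}}

```text
time_s: 5.7
position: [0.6, 0.1304, 0.2112]
tool_rot: [[0.003, 1.0, -0.0], [1.0, -0.003, -0.0], [-0.0, -0.0, -1.0]]
ft_force: [0.7, -0.7, -0.0]
grip_width: 0.0856
```

```bash
python3 look.py w4 t_key key_rest; python3 -c "
import cv2;a=cv2.imread('pics/w4.png')[20:260,100:420];cv2.imwrite('pics/w4c.png',cv2.resize(a,(800,600),interpolation=cv2.INTER_CUBIC))"
```

```text
5.7 [0.6    0.1304 0.2112] [[ 0.0034  1.     -0.0002]
 [ 1.     -0.0034 -0.0003]
 [-0.0003 -0.0002 -1.    ]] [ 1.2316 29.1071 65.4709 -0.0172 85.4332  1.4293] [ 0.6656 -0.7475 -0.0084]
[0.6004 0.2096 0.3548] [-0.0012 -0.3064 -0.9519]
t_key 0.88 [163. 115. 188. 151.] [0.5268 0.1683 0.0504] [0.532  0.1802 0.0539]
t_key 0.81 [272. 211. 296. 244.] [0.6247 0.0733 0.0438] [0.6372 0.0791 0.0535]
t_key 0.75 [249. 114. 280. 165.] [0.6054 0.1705 0.094 ] [0.6182 0.187  0.0963]
key_rest 0.87 [225.  82. 306. 176.] [0.6053 0.1747 0.051 ] [0.638 0.205 0.053]
```

View pics/w4c.png

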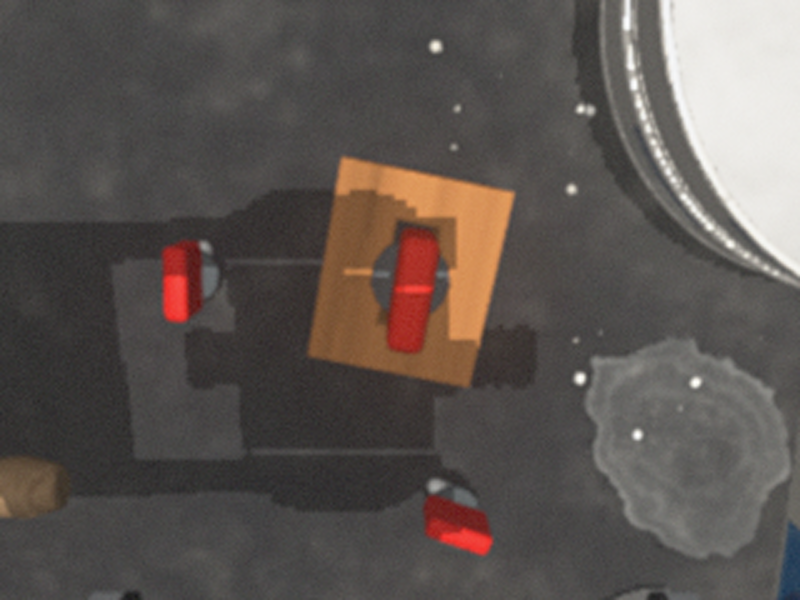

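```bash
python3 - <<'E'
from h import *
np.set_printoptions(precision=4,suppress=True)
f=np.load('pics/w4.npz'); R,_=cv2.Rodrigues(f['rvec']); C=(f,R,f['tvec'].ravel())
w=cloud(f['d'],C); im=f['im'].astype(int)
red=(im[...,0]>90)&(im[...,1]<60)&(w[...,2]>.088)&(w[...,2]<.1)
n,l,st,ce=cv2.connectedComponentsWithStats(red.astype(np.uint8)); k=1+np.argmax(st[1:,4]); m=l==k
print(st[k],np.nanmedian(w[m],0))
v,u=np.nonzero(m); p=onplane(np.c_[u,v],.094,C)[:,:2]
c,wh,a=cv2.minAreaRect((p*1e4).astype(np.float32)); print('grip top',np.array(c)/1e4,np.array(wh)/10,a,'mean',p.mean(0))
e,V=np.linalg.eigh(np.cov(p.T)); print('y axis ang',np.degrees(np.arctan2(V[1,1],V[0,1]))%180)
def P(l,z): return onplane(np.array(l)/2.5+[100-.2,20-.2],z,C)
ang=lambda a,b: np.degrees(np.arctan2(*(b-a)[1::-1]))
s=P([(341,156),(514,192),(469,387),(308,355)],.05); print('rest',s.mean(0),ang(s[0],s[1]),ang(s[3],s[2]),ang(s[3],s[0]),ang(s[2],s[1]))
E
```

```text
[255 114  21  47 672] [0.6061 0.1701 0.0947]
grip top [0.606  0.1701] [35.4758 11.8785] 80.70548248291016 mean [0.606  0.1705]
y axis ang 80.53748708570606
rest [0.6053 0.1701 0.05  ] -11.412317980119987 -11.707210888990357 78.88702528137681 78.71011119724204
```

Key grip centre is at (0.606,0.1703) with its y axis at 80.6°. I'll turn the tool 9.2° and go above it with the jaws half open.

{"name": "jog_arm", "arguments": {
  "plan": [
    [[0, 0, 0, 0, 0, 0.53], [0, 0, 0, 0, 0, 0.53], [0.5, 0, 0, 0, 0, 0], [0.51, -0.01, 0.4, 0, 0, 0], [0, 0, 0.7, 0, 0, 0], [0, 0, 0.7, 0, 0, 0], [0, 0, 0.6, 0, 0, 0], [0, 0, 0, 0, 0, 0], [0, 0, 0, 0, 0, 0]]
  ],
  "grip": 0
}}

```text
time_s: 6.75
position: [0.6063, 0.1711, 0.116]
tool_rot: [[0.161, 0.987, 0.001], [0.987, -0.161, 0.0], [0.0, 0.001, -1.0]]
ft_force: [-0.2, 0.8, 0.1]
grip_width: 0.0423
```

```bash
python3 look.py w5; python3 - <<'E'
from h import *
s=env.observe(); print(s['grip_width'],np.degrees(np.arctan2(s['tool_rot'][1][0],s['tool_rot'][0][0])))
im,d,C=grab('side','s5.png'); a=cv2.imread('pics/s5.png')[200:310,150:300]; cv2.imwrite('pics/s5c.png',cv2.resize(a,(800,586),interpolation=cv2.INTER_CUBIC))
E
```

```text
6.75 [0.6063 0.1711 0.116 ] [[ 0.161   0.9869  0.0005]
 [ 0.9869 -0.161   0.    ]
 [ 0.0001  0.0005 -1.    ]] [ 5.0105 35.2218 70.7101 -0.0007 74.0374 14.2778] [-0.1824  0.7607  0.1414]
[0.619  0.2493 0.2597] [-0.049  -0.3021 -0.952 ]
0.04322919769249714 80.74110216753358
```

View pics/w5.png

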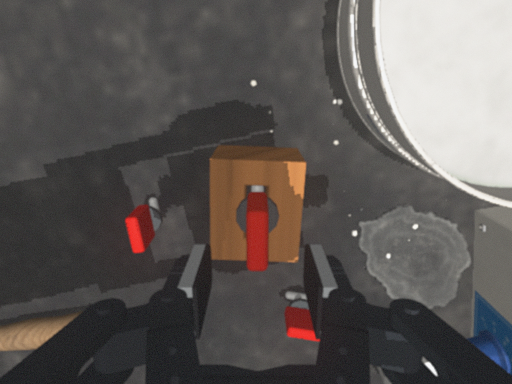

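View pics/s5c.png

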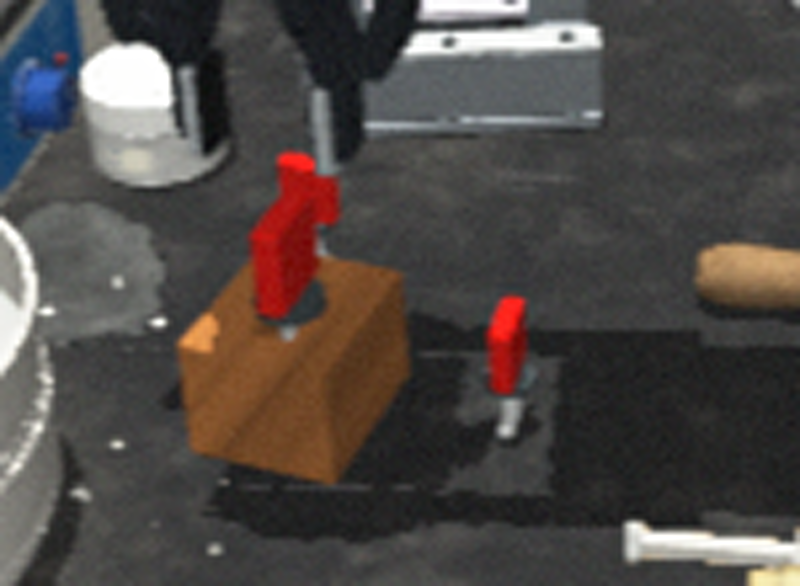

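The grip is centred between the fingers (column 258 against a finger midpoint of about 258). I'll descend and close.

{"name": "jog_arm", "arguments": {
  "plan": [
    [[0, 0, 0.4, 0, 0, 0], [0, 0, 0.4, 0, 0, 0], [0, 0, 0.4, 0, 0, 0], [0, 0, 0.17, 0, 0, 0], [0, 0, 0, 0, 0, 0], [0, 0, 0, 0, 0, 0]]
  ]
}}

```text
time_s: 7.45
position: [0.6065, 0.1716, 0.0617]
tool_rot: [[0.16, 0.987, 0.002], [0.987, -0.16, 0.0], [0.0, 0.002, -1.0]]
ft_force: [0.3, 0.5, -0.2]
grip_width: 0.0428
```

{"name": "jog_arm", "arguments": {
  "plan": [
    [[0, 0, 0, 0, 0, 0], [0, 0, 0, 0, 0, 0], [0, 0, 0, 0, 0, 0], [0, 0, 0, 0, 0, 0], [0, 0, 0, 0, 0, 0], [0, 0, 0, 0, 0, 0], [0, 0, 0, 0, 0, 0], [0, 0, 0, 0, 0, 0]]
  ],
  "grip": -1,
  "squeeze": 60
}}

```text
time_s: 8.25
position: [0.6062, 0.1717, 0.0614]
tool_rot: [[0.16, 0.987, 0.001], [0.987, -0.16, 0.0], [0.0, 0.001, -1.0]]
ft_force: [-1.4, -0.3, 6.7]
grip_width: 0.0113
```

```bash
python3 look.py w6
```

```text
8.25 [0.6062 0.1717 0.0614] [[ 0.1603  0.9871  0.0013]
 [ 0.9871 -0.1603  0.0001]
 [ 0.0003  0.0013 -1.    ]] [ 5.0615 38.6139 74.1911  0.0001 67.1179 14.2859] [-1.4276 -0.2906  6.6882]
[0.6187 0.2499 0.205 ] [-0.0479 -0.3021 -0.9521]
```

View pics/w6.png

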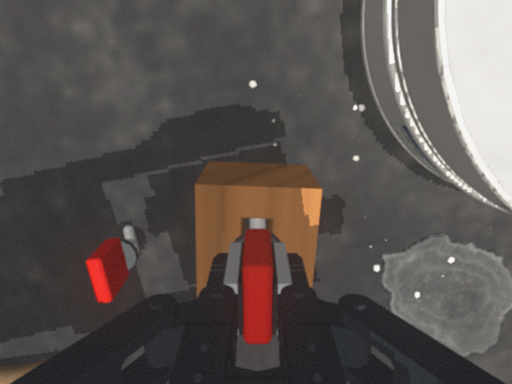

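The key is gripped (opening 11.3 mm) and centred. Lifting.

{"name": "jog_arm", "arguments": {
  "plan": [
    [[0, 0, -0.2, 0, 0, 0], [0, 0, -0.4, 0, 0, 0], [0, 0, -0.6, 0, 0, 0], [0, 0, -0.6, 0, 0, 0], [0, 0, -0.4, 0, 0, 0], [0, 0, 0, 0, 0, 0], [0, 0, 0, 0, 0, 0], [0, 0, 0, 0, 0, 0]]
  ]
}}

```text
time_s: 9.1
position: [0.6053, 0.1715, 0.1472]
tool_rot: [[0.16, 0.987, -0.002], [0.987, -0.16, -0.0], [-0.001, -0.002, -1.0]]
ft_force: [0.0, -1.0, -1.7]
grip_width: 0.0113
```

```bash
python3 look.py w7 t_key; python3 - <<'E'
from h import *
im,d,C=grab('side','s7.png'); a=cv2.imread('pics/s7.png')[170:290,150:300]; cv2.imwrite('pics/s7c.png',cv2.resize(a,(750,600),interpolation=cv2.INTER_CUBIC)); np.savez('pics/s7.npz',im=im,d=d,**C[0])
for r in spotter.trace('side','t_key'): print(r['score'],r['rect'])
E
```

```text
9.1 [0.6053 0.1715 0.1472] [[ 0.1603  0.9871 -0.0025]
 [ 0.9871 -0.1603 -0.0003]
 [-0.0006 -0.0024 -1.    ]] [ 5.0593 33.5296 68.3776 -0.0018 78.2352 14.2859] [ 0.0181 -0.9999 -1.6742]
[0.6183 0.2498 0.2907] [-0.0516 -0.3024 -0.9518]
t_key 0.85 [237. 212. 279. 346.] [0.6063 0.1793 0.1798] [0.6132 0.1875 0.1816]
t_key 0.58 [143. 185. 172. 235.] [0.5268 0.1697 0.0437] [0.5322 0.1805 0.0537]
0.69 [197.6, 198.6, 204.7, 236.2]
0.68 [201.4, 229.1, 212.7, 246.7]
0.46 [240.4, 256.9, 247.6, 281.5]
```

View pics/w7.png

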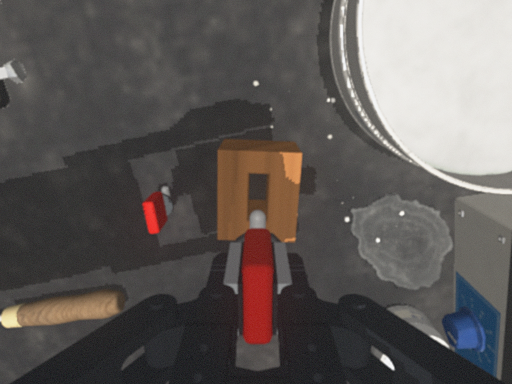

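View pics/s7c.png

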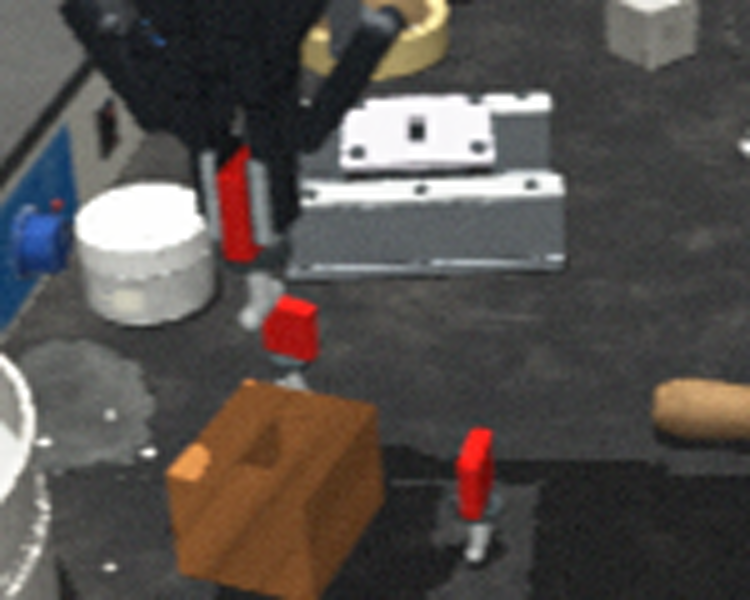

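The key is held upright, the far ball end of the bar shows at (258,212), and the rest's slot is empty. Next I'll measure the key's position in the hand.

```bash
python3 - <<'E'
from h import *
np.set_printoptions(precision=4,suppress=True)
f=np.load('pics/w7.npz'); R,_=cv2.Rodrigues(f['rvec']); C=(f,R,f['tvec'].ravel())
T=np.array([[.1603,.9871,-.0025],[.9871,-.1603,-.0003],[-.0006,-.0024,-1]]); p0=np.array([.6053,.1715,.1472])
w=cloud(f['d'],C); im=f['im'].astype(int); t=(w-p0)@T
red=(im[...,0]>70)&(im[...,1]<60)&(im[...,2]<60)
sel=red&(t[...,2]<-.02)
print('red z',np.nanpercentile(t[sel][:,2],[1,10,50,90]))
ztop=np.nanmedian(t[sel&(t[...,2]<-.03)][:,2]); print(ztop)
for cc in (250,258,266): print([(r,im[r,cc].tolist(),np.round(t[r,cc]*1000,1).tolist()) for r in list(range(204,236,2))+list(range(334,346,2))] if cc==258 else '')
for rr in (250,280,310,330):
    k=np.nonzero(red[rr])[0]; k=k[(k>220)&(k<300)]; q=(onplane([[k.min()-.5,rr],[k.max()+.5,rr]],p0[2]+.0326,C)-p0)@T; print(rr,k.min(),k.max(),q)
cv2.imwrite('pics/w7c.png',cv2.resize(f['im'][190:360,190:330,::-1],(494,600),interpolation=cv2.INTER_CUBIC))
E
```

```text
red z [-0.0351 -0.034  -0.0331 -0.0277]
-0.03320217203766551

[(204, [90, 62, 42], [-19.9, 0.6, 134.4]), (206, [85, 57, 31], [-20.0, 0.6, 129.6]), (208, [89, 64, 44], [-20.3, 0.6, 125.4]), (210, [110, 102, 98], [12.7, 0.4, 33.2]), (212, [137, 134, 131], [12.3, 0.4, 31.2]), (214, [150, 148, 144], [11.4, 0.4, 30.4]), (216, [161, 158, 156], [10.4, 0.4, 30.0]), (218, [168, 166, 163], [10.0, 0.4, 28.1]), (220, [163, 160, 157], [8.6, 0.4, 28.7]), (222, [157, 156, 152], [7.5, 0.4, 28.4]), (224, [154, 152, 149], [6.9, 0.4, 27.1]), (226, [157, 155, 151], [5.4, 0.4, 27.9]), (228, [129, 92, 90], [4.1, 0.4, 28.1]), (230, [114, 38, 36], [15.3, 0.3, 0.4]), (232, [115, 42, 36], [15.5, 0.3, -2.5]), (234, [113, 37, 31], [15.4, 0.3, -4.3]), (334, [164, 36, 30], [-13.6, 0.3, -33.7]), (336, [165, 37, 33], [-14.5, 0.3, -33.9]), (338, [163, 36, 27], [-16.1, 0.3, -33.1]), (340, [167, 39, 35], [-16.8, 0.3, -33.4]), (342, [153, 36, 34], [-18.0, 0.3, -33.2]), (344, [104, 66, 64], [-179.1, 0.8, 146.9])]

250 243 271 [[ 0.0221 -0.0053 -0.0326]
 [ 0.0221  0.0051 -0.0326]]
280 242 272 [[ 0.0097 -0.0059 -0.0326]
 [ 0.0097  0.0057 -0.0326]]
310 243 272 [[-0.0035 -0.0057 -0.0326]
 [-0.0035  0.0058 -0.0326]]
330 242 272 [[-0.0127 -0.0062 -0.0326]
 [-0.0127  0.006  -0.0326]]
```

View pics/w7c.png

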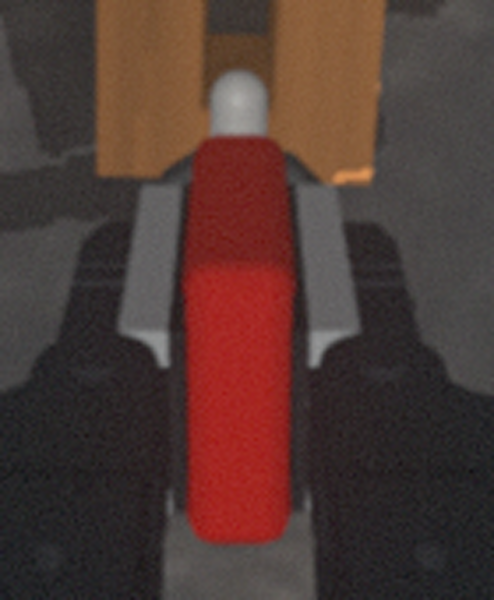

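{"name": "jog_arm", "arguments": {
  "plan": [
    [[0, 0, 0, 0, 0, -0.8], [0, 0, 0, 0, 0, -0.8], [0, 0, 0, 0, 0, -0.79], [-0.6, -0.14, 0, 0, 0, 0], [-0.9, -0.2, 0, 0, 0, 0], [-0.9, -0.21, 0, 0, 0, 0], [-0.9, -0.21, 0, 0, 0, 0], [-0.9, -0.21, 0, 0, 0, 0], [-0.9, -0.2, 0, 0, 0, 0]]
  ]
}}

```text
time_s: 10.2
position: [0.5997, -0.0391, 0.1483]
tool_rot: [[-0.196, 0.981, -0.0], [0.981, 0.196, 0.0], [0.0, -0.0, -1.0]]
ft_force: [0.8, -0.2, -0.5]
grip_width: 0.0113
```

{"name": "jog_arm", "arguments": {
  "plan": [
    [[-0.9, -0.2, 0, 0, 0, 0], [-0.52, -0.12, 0, 0, 0, 0], [0, 0, 0, 0, 0, 0], [0, 0, 0, 0, 0, 0], [0, 0, 0, 0, 0, 0], [0, 0, 0, 0, 0, 0], [0, 0, 0, 0, 0, 0]]
  ]
}}

```text
time_s: 10.9
position: [0.5986, -0.095, 0.1486]
tool_rot: [[-0.197, 0.98, 0.0], [0.98, 0.197, 0.0], [0.0, 0.0, -1.0]]
ft_force: [1.0, 0.3, -0.8]
grip_width: 0.0114
```

```bash
python3 look.py w8 ; python3 - <<'E'
from h import *
im,d,C=grab('side','s8.png'); a=cv2.imread('pics/s8.png')[130:250,170:320]; cv2.imwrite('pics/s8c.png',cv2.resize(a,(750,600),interpolation=cv2.INTER_CUBIC)); np.savez('pics/s8.npz',im=im,d=d,**C[0])
a=cv2.imread('pics/w8.png')[130:360,160:360]; cv2.imwrite('pics/w8c.png',cv2.resize(a,(522,600),interpolation=cv2.INTER_CUBIC))
E
```

```text
10.9 [ 0.5986 -0.095   0.1486] [[-0.1974  0.9803  0.    ]
 [ 0.9803  0.1974  0.0001]
 [ 0.0001  0.     -1.    ]] [-20.1952  31.2134  72.5277   0.0039  76.2598 -31.5793] [ 1.0351  0.3125 -0.8061]
[ 0.5832 -0.0173  0.2922] [ 0.0605 -0.3    -0.952 ]
```

View pics/w8c.png

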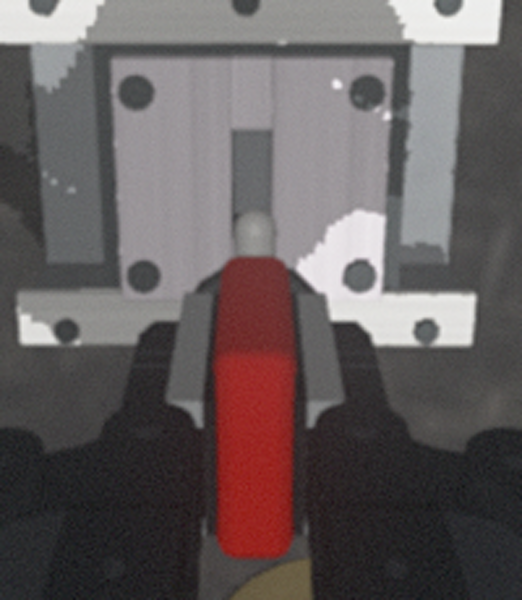

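View pics/s8c.png

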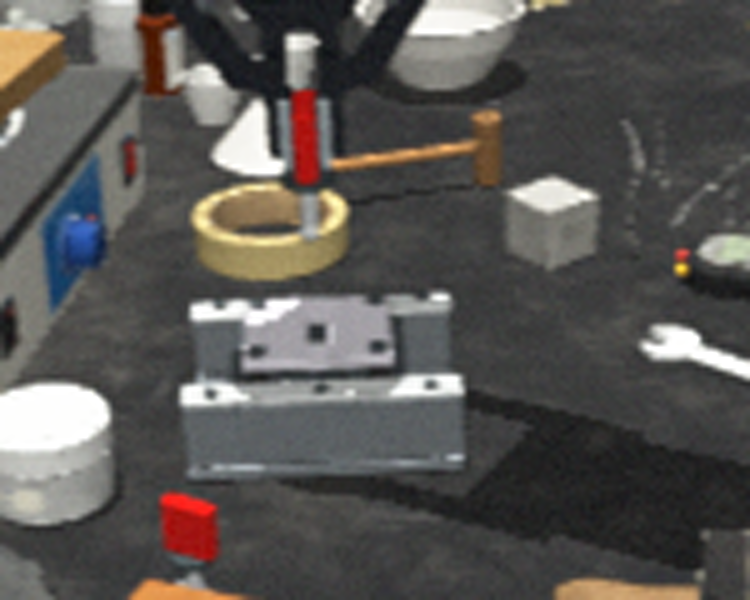

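The slot is visible ahead of the bar and parallel to it: slot columns 232–272 in the crop, ball end at about (255,230). I'll refine the numbers.

```bash
cat > meas.py <<'E'
from h import *
import sys
np.set_printoptions(precision=2,suppress=True)
f=np.load('pics/%s.npz'%sys.argv[1]); R,_=cv2.Rodrigues(f['rvec']); C=(f,R,f['tvec'].ravel())
T=np.array(eval(sys.argv[3])).T if 0 else None
E
python3 - <<'E'
from h import *
np.set_printoptions(precision=2,suppress=True)
f=np.load('pics/w8.npz'); R,_=cv2.Rodrigues(f['rvec']); C=(f,R,f['tvec'].ravel())
T=np.array([[-.1974,.9803,0],[.9803,.1974,0],[0,0,-1]]); p0=np.array([.5986,-.095,.1486])
w=cloud(f['d'],C); g=cv2.cvtColor(f['im'],cv2.COLOR_RGB2GRAY).astype(float)
def tf(px,z): return (onplane(px,z,C)-p0)@T*1000
def edges(row,lo,hi):
    d=np.gradient(cv2.GaussianBlur(g,(0,0),.8)[row-0][lo:hi])
    def sub(i):
        a,b,c=d[i-1],d[i],d[i+1]; return lo+i+0.5*(a-c)/(a-2*b+c)
    return sub(1+np.argmin(d[1:-1])),sub(1+np.argmax(d[1:-1]))
print('slot edges (tool y at z .056)')
for r in range(182,208,4):
    a,b=edges(r,240,274); print(r,a,b,tf([[a,r],[b,r]],.056)[:,:2].ravel(), tf([[(a+b)/2,r]],.056)[:,:2])
dg=np.gradient(cv2.GaussianBlur(g,(0,0),.8),axis=0)
print('far slot end', [round(x,1) for x in dg[170:190,254:260].mean(1)])
print('ball rows (z at bar)'); zb=p0[2]-.0339
for r in range(214,228,2):
    print(r,np.round(g[r,244:272]).astype(int))
print(tf([[257,179.5]],.056), tf([[257,210]],zb), tf([[257,210]],zb-.0016))
E
```

```text
slot edges (tool y at z .056)
182 247.92285671703084 264.2464058287501 [11.74 -6.37 11.75  5.36] [[11.75 -0.5 ]]
186 247.96629347507852 264.2533022142783 [ 8.74 -6.36  8.75  5.39] [[ 8.75 -0.49]]
190 247.9529260337752 264.2119178953151 [ 5.72 -6.4   5.73  5.38] [[ 5.72 -0.51]]
194 248.01448364367073 264.1550419633922 [ 2.68 -6.38  2.68  5.36] [[ 2.68 -0.51]]
198 248.0141131500796 264.1274992194982 [-0.39 -6.4  -0.39  5.36] [[-0.39 -0.52]]
202 247.97349071864173 264.08297001985255 [-3.48 -6.45 -3.48  5.34] [[-3.48 -0.55]]
206 247.93816679857042 264.0432931452542 [-6.6  -6.51 -6.59  5.34] [[-6.6  -0.58]]
far slot end [np.float64(-0.4), np.float64(-0.1), np.float64(-0.0), np.float64(0.2), np.float64(0.1), np.float64(0.1), np.float64(-0.7), np.float64(-4.4), np.float64(-11.4), np.float64(-16.6), np.float64(-13.0), np.float64(-4.2), np.float64(0.3), np.float64(0.3), np.float64(0.2), np.float64(0.2), np.float64(-0.1), np.float64(0.1), np.float64(0.4), np.float64(0.2)]
ball rows (z at bar)
214 [153 152 150 149 120  78  87 111 127 134 134 142 139 141 144 140 139 137
 126 121 118 134 147 154 154 149 152 152]
216 [152 151 152 147 122  94 104 124 132 139 145 145 154 158 153 147 145 144
 134 129 121 126 147 150 151 154 152 152]
218 [154 152 151 143 123  98 113 128 134 138 146 152 159 162 160 155 147 140
 137 131 118 118 137 148 152 154 155 153]
220 [151 151 148 147 126 104 113 125 133 139 143 148 155 152 154 147 148 139
 137 130 121 120 138 147 154 153 153 150]
222 [151 152 152 147 135 123 113 125 135 138 145 147 149 148 148 147 142 137
 138 127 121 127 145 154 152 152 154 153]
224 [147 150 147 147 137 126 119 124 131 137 139 146 147 151 145 148 141 136
 138 130 123 127 146 151 155 152 152 155]
226 [150 148 155 146 138 127 119 126 133 132 143 147 148 150 146 143 140 138
 136 130 123 124 146 153 153 152 152 152]
[[13.61  0.16 92.6 ]] [[12.37  0.19 33.9 ]] [[11.77  0.19 35.5 ]]
```

Relative to the slot the key is about +0.7 mm in tool y and about +0.5 mm in tool x. I'll correct both and lower to 4 mm above the cover, then look again.

{"name": "jog_arm", "arguments": {
  "plan": [
    [[-0.012, -0.018, 0.3, 0, 0, 0], [0, 0, 0.4, 0, 0, 0], [0, 0, 0.4, 0, 0, 0], [0, 0, 0.15, 0, 0, 0], [0, 0, 0, 0, 0, 0], [0, 0, 0, 0, 0, 0], [0, 0, 0, 0, 0, 0], [0, 0, 0, 0, 0, 0]]
  ]
}}

```text
time_s: 11.8
position: [0.5982, -0.0965, 0.0992]
tool_rot: [[-0.196, 0.981, 0.001], [0.981, 0.196, -0.0], [-0.001, 0.001, -1.0]]
ft_force: [0.4, -0.2, -2.7]
grip_width: 0.011
```

```bash
python3 look.py w9 ; python3 - <<'E'
from h import *
im,d,C=grab('side','s9.png'); a=cv2.imread('pics/s9.png')[150:240,190:290]; cv2.imwrite('pics/s9c.png',cv2.resize(a,(667,600),interpolation=cv2.INTER_CUBIC)); np.savez('pics/s9.npz',im=im,d=d,**C[0])
a=cv2.imread('pics/w9.png')[130:360,160:360]; cv2.imwrite('pics/w9c.png',cv2.resize(a,(522,600),interpolation=cv2.INTER_CUBIC))
E
```

```text
11.8 [ 0.5982 -0.0965  0.0992] [[-0.1962  0.9806  0.0012]
 [ 0.9806  0.1962 -0.0004]
 [-0.0006  0.0011 -1.    ]] [-20.3451  34.0725  76.2333   0.0012  69.6237 -31.6626] [ 0.3885 -0.2087 -2.6781]
[ 0.5827 -0.0187  0.2427] [ 0.0613 -0.3005 -0.9518]
```

View pics/w9c.png

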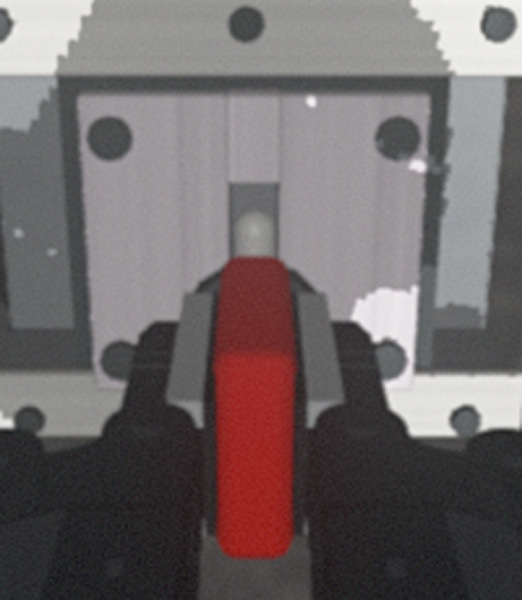

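View pics/s9c.png

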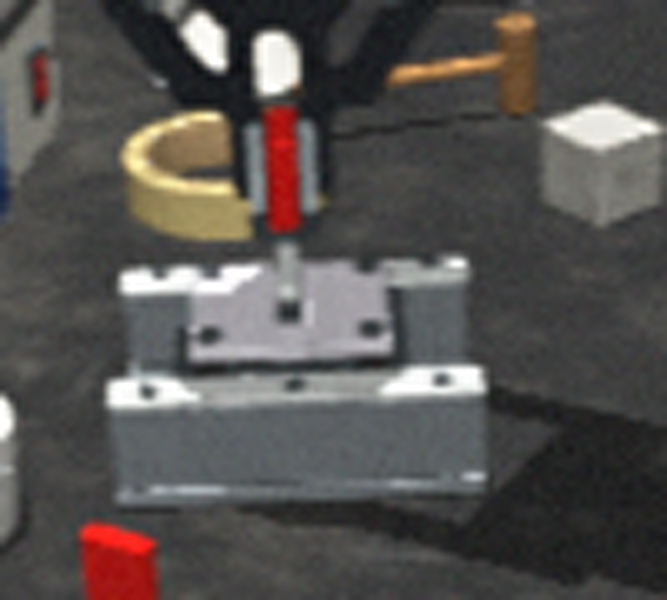

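The bar end now sits within the slot's columns (slot 229–279, ball about 235–276), with the far slot end at row 183 of the crop. Checking at sub-pixel level.

```bash
python3 - <<'E'
from h import *
np.set_printoptions(precision=2,suppress=True)
f=np.load('pics/w9.npz'); R,_=cv2.Rodrigues(f['rvec']); C=(f,R,f['tvec'].ravel())
T=np.array([[-.1962,.9806,0.0012],[.9806,.1962,-.0004],[-.0006,.0011,-1]]); p0=np.array([.5982,-.0965,.0992])
g=cv2.cvtColor(f['im'],cv2.COLOR_RGB2GRAY).astype(float)
def tf(px,z): return (onplane(px,z,C)-p0)@T*1000
gb=cv2.GaussianBlur(g,(0,0),.8)
def edges(row,lo,hi):
    d=np.gradient(gb[row][lo:hi])
    def sub(i):
        a,b,c=d[i-1],d[i],d[i+1]; return lo+i+0.5*(a-c)/(a-2*b+c)
    return sub(1+np.argmin(d[1:-1])),sub(1+np.argmax(d[1:-1]))
for r in range(203,212,2):
    a,b=edges(r,240,274); print(r,a,b,tf([[a,r],[b,r]],.056)[:,:2].ravel(), tf([[(a+b)/2,r]],.056)[:,:2])
dg=np.gradient(gb,axis=0); print(195+np.argmin(dg[195:210,252:262].mean(1)), np.round(dg[195:225,252:262].mean(1),1))
zb=p0[2]-.0339
for r in range(214,228,2): print(r,np.round(g[r,246:270]).astype(int))
for r in (200,211,212): print(r,tf([[257,r]],.056),tf([[257,r]],zb),tf([[257,r]],zb-.0016))
E
```

```text
203 246.8437785832112 266.87633213746017 [13.17 -5.73 13.17  5.88] [[13.17  0.07]]
205 246.8160641841248 266.7541307925087 [11.94 -5.76 11.94  5.82] [[11.94  0.03]]
207 246.8627756833272 266.6927418051705 [10.7  -5.74 10.7   5.8 ] [[10.7   0.03]]
209 246.8292110238482 266.67869365671584 [ 9.46 -5.78  9.46  5.8 ] [[9.46 0.01]]
211 246.80043290699268 266.69426775811473 [ 8.21 -5.8   8.21  5.82] [[8.21 0.01]]
200 [ -0.1  -0.2  -1.8  -7.4 -15.1 -15.9  -8.5  -1.9   0.1   0.4   0.1  -0.1
  -0.1   0.    1.6   5.1   8.1   8.2   6.7   5.4   4.3   3.3   1.8  -0.2
  -1.8  -2.   -1.   -0.1   0.   -0.3]
214 [145 123  94  96 103 117 130 135 141 144 146 146 144 141 139 134 127 123
 113  95 106 139 148 149]
216 [147 124  93 102 114 125 136 141 145 150 157 158 156 147 148 145 140 130
 119  98 108 136 148 151]
218 [146 125  93 106 116 128 139 143 148 154 161 168 164 156 149 142 140 134
 121 102 106 137 147 148]
220 [142 123  93 102 116 128 135 143 140 151 154 157 154 151 147 141 139 134
 120 104 104 138 148 150]
222 [146 123  88  95 117 129 133 143 141 151 149 149 151 147 147 140 141 130
 124 103 106 137 147 150]
224 [149 126  87  96 115 131 136 138 146 150 149 152 150 149 145 141 136 133
 122 102 106 138 149 150]
226 [147 125  92  96 112 129 135 143 145 148 152 153 150 147 143 141 137 129
 120 102 111 140 146 149]
200 [[15.01  0.15 43.19]] [[18.21  0.16 33.89]] [[17.66  0.16 35.49]]
211 [[ 8.21  0.16 43.2 ]] [[11.75  0.16 33.89]] [[11.14  0.16 35.49]]
212 [[ 7.59  0.16 43.2 ]] [[11.16  0.16 33.89]] [[10.54  0.16 35.49]]
```

{"name": "jog_arm", "arguments": {
  "plan": [
    [[0.03, 0, 0, 0, 0, 0], [0, 0, 0, 0, 0, 0], [0, 0, 0.05, 0, 0, 0], [0, 0, 0.05, 0, 0, 0], [0, 0, 0.05, 0, 0, 0], [0, 0, 0.05, 0, 0, 0], [0, 0, 0, 0, 0, 0], [0, 0, 0, 0, 0, 0]]
  ]
}}

```text
time_s: 12.7
position: [0.5977, -0.0953, 0.0905]
tool_rot: [[-0.196, 0.981, -0.0], [0.981, 0.196, 0.0], [0.0, -0.0, -1.0]]
ft_force: [-0.4, 0.7, -1.5]
grip_width: 0.0114
```

```bash
python3 look.py w10 ; python3 - <<'E'
from h import *
im,d,C=grab('side','s10.png'); a=cv2.imread('pics/s10.png')[150:240,190:290]; cv2.imwrite('pics/s10c.png',cv2.resize(a,(667,600),interpolation=cv2.INTER_CUBIC))
a=cv2.imread('pics/w10.png')[130:360,160:360]; cv2.imwrite('pics/w10c.png',cv2.resize(a,(522,600),interpolation=cv2.INTER_CUBIC))
for i in range(3): print(env.observe()['ft_force'])
E
```

```text
12.7 [ 0.5977 -0.0953  0.0905] [[-0.1962  0.9806 -0.0001]
 [ 0.9806  0.1962  0.0001]
 [ 0.0001 -0.0001 -1.    ]] [-20.25    34.6039  76.86     0.001   68.5435 -31.5651] [-0.3906  0.6917 -1.5148]
[ 0.5824 -0.0176  0.2341] [ 0.0601 -0.3001 -0.952 ]
[-0.05623368 -0.04413401 -1.43656688]
[-0.05623368 -0.04413401 -1.43656688]
[-0.05623368 -0.04413401 -1.43656688]
```

View pics/w10c.png

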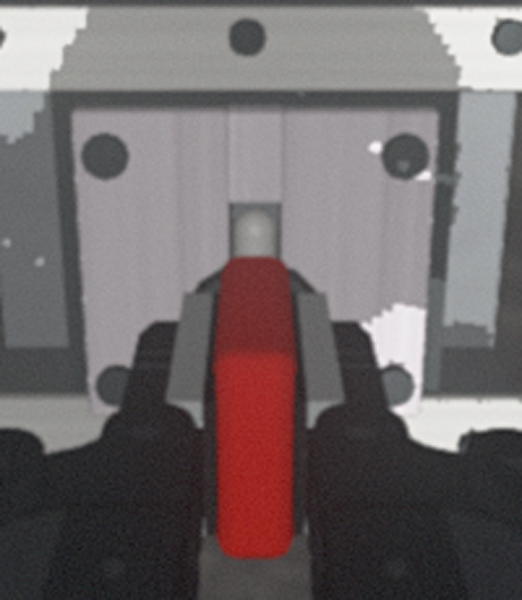

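View pics/s10c.png

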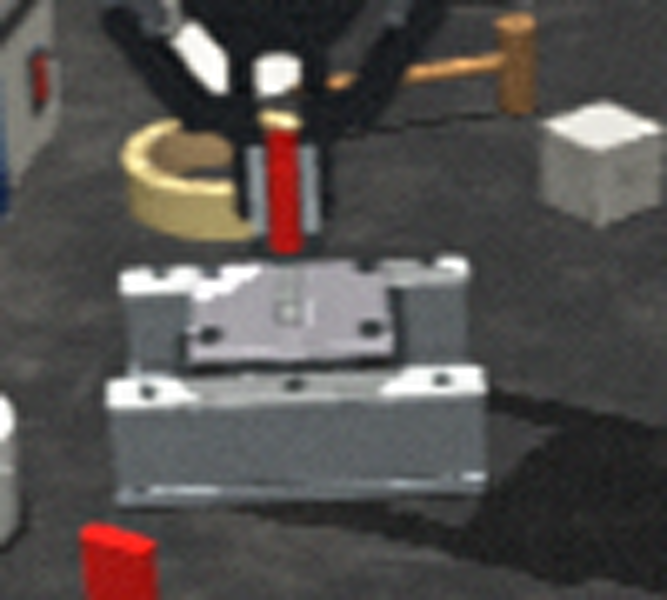

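No contact force, and the bar is about 4 mm into the slot with a small even gap at its far end (crop rows 204–208). I'll continue down through the slot plate in small steps.

{"name": "jog_arm", "arguments": {
  "plan": [
    [[0, 0, 0.05, 0, 0, 0], [0, 0, 0.05, 0, 0, 0], [0, 0, 0.05, 0, 0, 0], [0, 0, 0.05, 0, 0, 0], [0, 0, 0.05, 0, 0, 0], [0, 0, 0.05, 0, 0, 0], [0, 0, 0, 0, 0, 0]]
  ]
}}

```text
time_s: 13.5
position: [0.5976, -0.0952, 0.0782]
tool_rot: [[-0.196, 0.981, -0.001], [0.981, 0.196, 0.0], [0.0, -0.0, -1.0]]
ft_force: [0.6, -0.0, -1.5]
grip_width: 0.0113
```

{"name": "jog_arm", "arguments": {
  "plan": [
    [[0, 0, 0.05, 0, 0, 0], [0, 0, 0.05, 0, 0, 0], [0, 0, 0.05, 0, 0, 0], [0, 0, 0.04, 0, 0, 0], [0, 0, 0, 0, 0, 0], [0, 0, 0, 0, 0, 0]]
  ]
}}

```text
time_s: 14.1
position: [0.5977, -0.0953, 0.0709]
tool_rot: [[-0.196, 0.981, -0.0], [0.981, 0.196, 0.0], [0.0, -0.0, -1.0]]
ft_force: [-0.1, 0.6, -1.5]
grip_width: 0.0111
```

```bash
python3 look.py w11 ; python3 - <<'E'
from h import *
im,d,C=grab('side','s11.png'); a=cv2.imread('pics/s11.png')[150:240,190:290]; cv2.imwrite('pics/s11c.png',cv2.resize(a,(667,600),interpolation=cv2.INTER_CUBIC))
a=cv2.imread('pics/w11.png')[130:360,160:360]; cv2.imwrite('pics/w11c.png',cv2.resize(a,(522,600),interpolation=cv2.INTER_CUBIC))
print(env.observe()['ft_force'])
E
```

```text
14.1 [ 0.5977 -0.0953  0.0709] [[-0.1962  0.9806 -0.    ]
 [ 0.9806  0.1962  0.    ]
 [ 0.     -0.     -1.    ]] [-20.2497  35.919   78.0542  -0.0004  66.028  -31.5636] [-0.096   0.5644 -1.4948]
[ 0.5824 -0.0176  0.2145] [ 0.0602 -0.3001 -0.952 ]
[-0.30745603 -0.84930125 -1.8139947 ]
```

View pics/w11c.png

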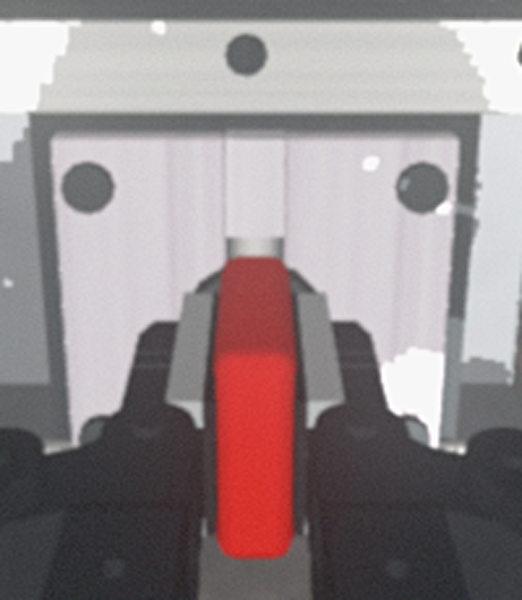

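View pics/s11c.png

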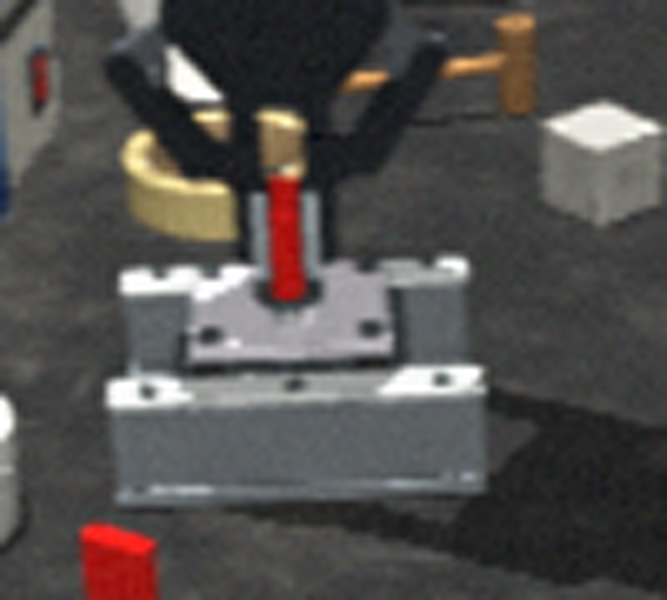

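The bar is through both plates with no side force, and the collar stands just above the cover. Now I'll press gently in 1 mm steps.

{"name": "jog_arm", "arguments": {
  "plan": [
    [[0, 0, 0.025, 0, 0, 0], [0, 0, 0.025, 0, 0, 0], [0, 0, 0.025, 0, 0, 0], [0, 0, 0.025, 0, 0, 0], [0, 0, 0, 0, 0, 0]]
  ]
}}

```text
time_s: 14.7
position: [0.5977, -0.0953, 0.0671]
tool_rot: [[-0.196, 0.981, 0.0], [0.981, 0.196, -0.0], [-0.0, 0.0, -1.0]]
ft_force: [-1.9, 0.2, 3.0]
grip_width: 0.0112
```

{"name": "jog_arm", "arguments": {
  "plan": [
    [[0, 0, 0.025, 0, 0, 0], [0, 0, 0.025, 0, 0, 0], [0, 0, 0, 0, 0, 0]]
  ]
}}

```text
time_s: 15.0
position: [0.5978, -0.0953, 0.0652]
tool_rot: [[-0.196, 0.981, 0.0], [0.981, 0.196, -0.0], [-0.0, 0.0, -1.0]]
ft_force: [-2.2, 1.0, 5.3]
grip_width: 0.0114
```

{"name": "jog_arm", "arguments": {
  "plan": [
    [[0, 0, 0.025, 0, 0, 0], [0, 0, 0, 0, 0, 0]]
  ]
}}

```text
time_s: 15.2
position: [0.5978, -0.0953, 0.0643]
tool_rot: [[-0.196, 0.981, 0.0], [0.981, 0.196, -0.0], [-0.0, 0.0, -1.0]]
ft_force: [-2.7, 1.2, 6.5]
grip_width: 0.011
```

{"name": "jog_arm", "arguments": {
  "plan": [
    [[0, 0, 0.025, 0, 0, 0], [0, 0, 0, 0, 0, 0]]
  ]
}}

```text
time_s: 15.4
position: [0.5978, -0.0953, 0.0635]
tool_rot: [[-0.196, 0.981, 0.001], [0.981, 0.196, -0.0], [-0.0, 0.0, -1.0]]
ft_force: [-2.8, 0.9, 8.2]
grip_width: 0.0113
```

The force rise of about 9.7 N puts the cover about 4.3 mm down. Now 1.5 mm further to clear the plate's underside, with a slight relief of the -x side force.

{"name": "jog_arm", "arguments": {
  "plan": [
    [[0, -0.008, 0.02, 0, 0, 0], [0, 0, 0.02, 0, 0, 0], [0, 0, 0, 0, 0, 0], [0, 0, 0, 0, 0, 0]]
  ]
}}

```text
time_s: 15.8
position: [0.5978, -0.0953, 0.0623]
tool_rot: [[-0.196, 0.981, 0.001], [0.981, 0.196, -0.0], [-0.001, 0.001, -1.0]]
ft_force: [-2.9, 1.1, 9.8]
grip_width: 0.011
```

```bash
python3 - <<'E'
from h import *
im,d,C=grab('side','s12.png'); a=cv2.imread('pics/s12.png')[150:240,190:290]; cv2.imwrite('pics/s12c.png',cv2.resize(a,(667,600),interpolation=cv2.INTER_CUBIC))
s=env.observe();print(s['ft_force'],s['wrist_torque'],s['position'])
E
```

```text
[-2.23415415  1.80072241  8.77860551] [0.24370673 0.50770134 0.05833354] [ 0.59779496 -0.09528907  0.0623118 ]
```

View pics/s12c.png

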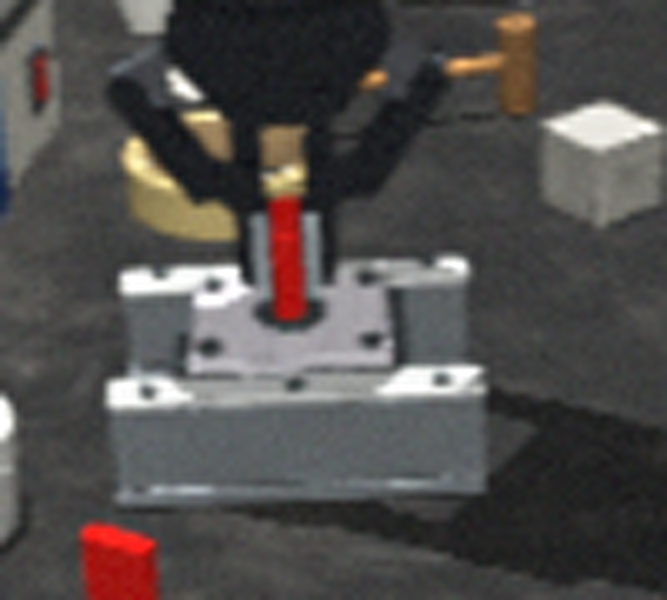

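{"name": "jog_arm", "arguments": {
  "plan": [
    [[0, 0, 0.02, 0, 0, 0], [0, 0, 0, 0, 0, 0], [0, 0.007, 0, 0, 0, 0.87], [0, 0, 0, 0, 0, 0]]
  ]
}}

```text
time_s: 16.25
position: [0.5986, -0.0955, 0.0618]
tool_rot: [[-0.063, 0.998, 0.003], [0.998, 0.063, -0.001], [-0.001, 0.003, -1.0]]
ft_force: [-1.0, 0.8, 10.6]
grip_width: 0.0113
```

{"name": "jog_arm", "arguments": {
  "plan": [
    [[0, 0.007, 0, 0, 0, 0.87], [0, 0.007, 0, 0, 0, 0.87], [0, 0, 0, 0, 0, 0]]
  ]
}}

```text
time_s: 16.55
position: [0.5994, -0.0958, 0.0619]
tool_rot: [[0.196, 0.981, 0.004], [0.981, -0.196, -0.001], [-0.001, 0.004, -1.0]]
ft_force: [-0.8, -0.6, 10.0]
grip_width: 0.0111
```

{"name": "jog_arm", "arguments": {
  "plan": [
    [[0, 0.007, 0, 0, 0, 0.87], [0, 0.007, 0, 0, 0, 0.87], [0, 0.007, 0, 0, 0, 0.87], [0, 0.007, 0, 0, 0, 0.87], [0, 0, 0, 0, 0, 0]]
  ]
}}

```text
time_s: 17.05
position: [0.6005, -0.0963, 0.062]
tool_rot: [[0.659, 0.752, 0.004], [0.752, -0.659, -0.002], [0.001, 0.004, -1.0]]
ft_force: [0.9, -1.1, 10.7]
grip_width: 0.0112
```

```bash
python3 - <<'E'
from h import *
im,d,C=grab('wrist','w13.png')
s=env.observe();print(s['ft_force'],s['wrist_torque'],s['position'],s['q'])
E
```

```text
[ 0.36066787 -0.23367606 10.56329926] [-0.06171661  0.13428518 -0.0469419 ] [ 0.60053093 -0.09625055  0.06198184] [-2.02429652e+01  3.66973276e+01  7.82327420e+01 -5.08993061e-03
  6.48298086e+01  2.08420100e+01]
```

View pics/w13.png

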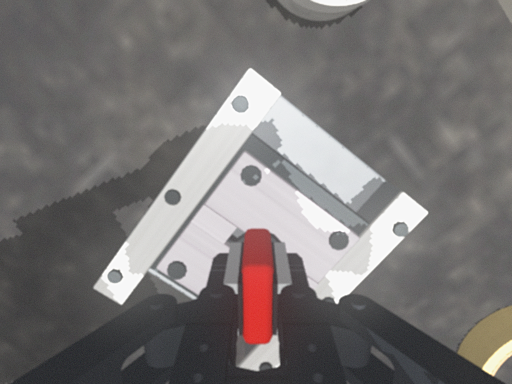

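The key turns with the gripper, 52° done, with low side forces. I'll finish the quarter turn.

{"name": "jog_arm", "arguments": {
  "plan": [
    [[0, 0.007, 0, 0, 0, 0.87], [0, 0.007, 0, 0, 0, 0.87], [0, 0.007, 0, 0, 0, 0.87], [0, 0.007, 0, 0, 0, 0.87], [0, 0.007, 0, 0, 0, 0.88], [0, 0, 0, 0, 0, 0], [0, 0, 0, 0, 0, 0]]
  ]
}}

```text
time_s: 17.8
position: [0.6013, -0.0974, 0.062]
tool_rot: [[0.98, 0.199, 0.004], [0.199, -0.98, -0.001], [0.003, 0.002, -1.0]]
ft_force: [-1.3, 0.3, 9.5]
grip_width: 0.0109
```

```bash
python3 - <<'E'
from h import *
im,d,C=grab('wrist','w14.png')
s=env.observe();print(s['ft_force'],s['wrist_torque'],s['position'],s['tool_rot'])
E
```

```text
[-0.07460501 -0.07353409  9.8148487 ] [-0.06306982  0.13243261  0.01460156] [ 0.60126901 -0.09737458  0.06196171] [[ 0.97993619  0.19927484  0.00382148]
 [ 0.19928179 -0.97994104 -0.00152826]
 [ 0.00344029  0.00225915 -0.99999153]]
```

View pics/w14.png

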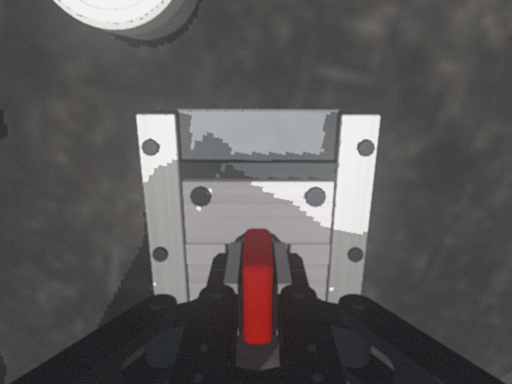

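The bar is across the slot, square with the rails. I'll let it come up slowly into the groove.

{"name": "jog_arm", "arguments": {
  "plan": [
    [[0, 0, -0.025, 0, 0, 0], [0, 0, -0.025, 0, 0, 0], [0, 0, -0.025, 0, 0, 0], [0, 0, 0, 0, 0, 0]]
  ]
}}

```text
time_s: 18.25
position: [0.6012, -0.0974, 0.0646]
tool_rot: [[0.98, 0.199, 0.004], [0.199, -0.98, -0.001], [0.003, 0.002, -1.0]]
ft_force: [0.2, -0.5, 6.5]
grip_width: 0.0112
```

{"name": "jog_arm", "arguments": {
  "plan": [
    [[0, 0, -0.02, 0, 0, 0], [0, 0, 0, 0, 0, 0], [0, 0, 0, 0, 0, 0]]
  ]
}}

```text
time_s: 18.55
position: [0.6012, -0.0974, 0.0652]
tool_rot: [[0.98, 0.199, 0.003], [0.199, -0.98, -0.001], [0.003, 0.002, -1.0]]
ft_force: [1.3, -1.1, 4.5]
grip_width: 0.0113
```

```bash
python3 - <<'E'
from h import *
im,d,C=grab('side','s15.png'); a=cv2.imread('pics/s15.png')[150:240,190:290]; cv2.imwrite('pics/s15c.png',cv2.resize(a,(667,600),interpolation=cv2.INTER_CUBIC))
s=env.observe();print(s['ft_force'],s['wrist_torque'],s['position'])
E
```

```text
[ 0.84150659 -0.87720939  4.81853557] [-0.1335624 -0.163664   0.0552456] [ 0.60120852 -0.09736751  0.06515543]
```

View pics/s15c.png

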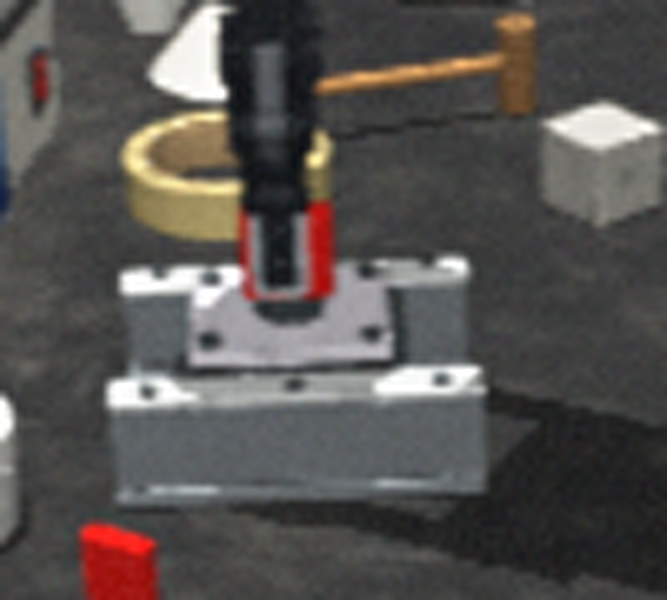

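{"name": "jog_arm", "arguments": {
  "plan": [
    [[0, 0, -0.015, 0, 0, 0], [0, 0, 0, 0, 0, 0], [0, 0, 0, 0, 0, 0]]
  ]
}}

```text
time_s: 18.9
position: [0.6008, -0.0972, 0.0654]
tool_rot: [[0.98, 0.199, 0.002], [0.199, -0.98, -0.001], [0.002, 0.001, -1.0]]
ft_force: [3.5, -1.4, 5.0]
grip_width: 0.0112
```

{"name": "jog_arm", "arguments": {
  "plan": [
    [[0, 0, -0.012, 0, 0, 0], [0, 0, 0, 0, 0, 0], [0, 0, 0, 0, 0, 0]]
  ]
}}

```text
time_s: 19.2
position: [0.6002, -0.0969, 0.0655]
tool_rot: [[0.98, 0.199, 0.0], [0.199, -0.98, -0.0], [0.0, 0.0, -1.0]]
ft_force: [2.8, -2.2, 3.5]
grip_width: 0.011
```

Commanding up now hardly moves the key (z stays at 0.0655), so the bar is seated in the groove. Releasing.

{"name": "jog_arm", "arguments": {
  "plan": [
    [[0, 0, 0, 0, 0, 0], [0, 0, 0, 0, 0, 0], [0, 0, 0, 0, 0, 0], [0, 0, 0, 0, 0, 0], [0, 0, 0, 0, 0, 0], [0, 0, 0, 0, 0, 0]]
  ],
  "grip": 0
}}

```text
time_s: 19.8
position: [0.5999, -0.0968, 0.0653]
tool_rot: [[0.98, 0.199, -0.0], [0.199, -0.98, 0.0], [-0.0, -0.0, -1.0]]
ft_force: [0.8, 0.2, -1.2]
grip_width: 0.0425
```

```bash
python3 - <<'E'
from h import *
im,d,C=grab('wrist','w16.png')
s=env.observe();print(s['ft_force'],s['grip_width'],s['position'],s['tool_rot'])
E
```

```text
[0.6032178  0.31384054 0.16458727] 0.043053107371639976 [ 0.59997363 -0.09676925  0.06535052] [[ 9.79907400e-01  1.99452843e-01 -2.26533950e-04]
 [ 1.99452875e-01 -9.79907411e-01  1.27645714e-04]
 [-1.96522996e-04 -1.70263828e-04 -9.99999966e-01]]
```

View pics/w16.png

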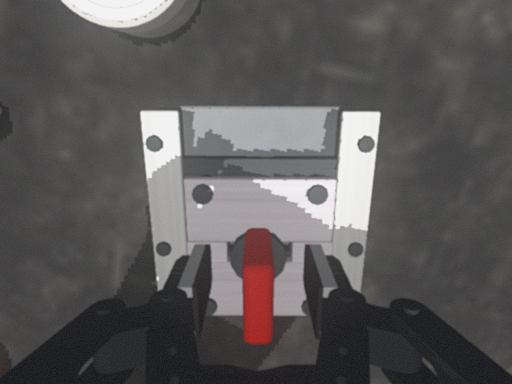

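The fingers are clear of the key, and it stays upright with its grip along the rails. I'll lift straight up and back off for a final look.

{"name": "jog_arm", "arguments": {
  "plan": [
    [[0, 0, -0.3, 0, 0, 0], [0, 0, -0.6, 0, 0, 0], [0, 0, -0.8, 0, 0, 0], [0, 0, -0.8, 0, 0, 0], [0, 0, -0.7, 0, 0, 0], [-0.4, 0, 0, 0, 0, 0], [0, 0, 0, 0, 0, 0], [0, 0, 0, 0, 0, 0], [0, 0, 0, 0, 0, 0]]
  ]
}}

```text
time_s: 20.75
position: [0.5846, -0.0999, 0.1931]
tool_rot: [[0.98, 0.199, -0.001], [0.199, -0.98, 0.0], [-0.001, -0.0, -1.0]]
ft_force: [1.0, -1.2, -0.6]
grip_width: 0.0427
```

```bash
python3 look.py w17 t_key cover_plate; python3 - <<'E'
from h import *
np.set_printoptions(precision=4,suppress=True)
im,d,C=grab('side','s17.png'); a=cv2.imread('pics/s17.png')[150:240,190:290]; cv2.imwrite('pics/s17c.png',cv2.resize(a,(667,600),interpolation=cv2.INTER_CUBIC))
f=np.load('pics/w17.npz'); R,_=cv2.Rodrigues(f['rvec']); C=(f,R,f['tvec'].ravel())
w=cloud(f['d'],C); im=f['im'].astype(int)
red=(im[...,0]>90)&(im[...,1]<60)&(w[...,2]>.09)&(w[...,2]<.11)&(np.abs(w[...,1]+.097)<.04)
p=w[red]; z=np.nanpercentile(p[:,2],80); print('red top',np.nanmedian(p,0),z)
v,u=np.nonzero(red); q=onplane(np.c_[u,v],.098,C)[:,:2]; c,wh,a=cv2.minAreaRect((q*1e4).astype(np.float32)); print(np.array(c)/1e4,np.array(wh)/10,a)
Rf=np.array([[np.cos(.197),-np.sin(.197)],[np.sin(.197),np.cos(.197)]])
L=(w[...,:2]-[.598,-.0975])@Rf
for n,(x0,x1,y0,y1) in {'cover +x':(.018,.033,-.03,.03),'rails+':(-.06,.06,.047,.053),'rails-':(-.06,.06,-.053,-.047),'bed':(.05,.065,-.03,.03)}.items():
    m=(L[...,0]>x0)&(L[...,0]<x1)&(L[...,1]>y0)&(L[...,1]<y1); print(n,m.sum(),np.nanmedian(w[m][:,2]))
# same for earlier picture w3
f=np.load('pics/w3.npz'); R,_=cv2.Rodrigues(f['rvec']); C=(f,R,f['tvec'].ravel()); w=cloud(f['d'],C); L=(w[...,:2]-[.598,-.0975])@Rf
for n,(x0,x1,y0,y1) in {'cover +x':(.018,.033,-.03,.03),'rails+':(-.06,.06,.047,.053),'rails-':(-.06,.06,-.053,-.047)}.items():
    m=(L[...,0]>x0)&(L[...,0]<x1)&(L[...,1]>y0)&(L[...,1]<y1); print('before',n,m.sum(),np.nanmedian(w[m][:,2]))
E
```

```text
20.75 [ 0.5846 -0.0999  0.1931] [[ 0.9799  0.1994 -0.0006]
 [ 0.1994 -0.9799  0.0003]
 [-0.0005 -0.0005 -1.    ]] [-21.1305  27.7658  70.9112   0.0066  81.3613  57.3644] [ 0.9881 -1.1783 -0.5765]
[ 0.6618 -0.0837  0.3367] [-0.3014 -0.0603 -0.9516]
t_key 0.8 [ 51.  75.  96. 108.] [0.6252 0.066  0.043 ] [0.637  0.0755 0.0539]
t_key 0.67 [241. 147. 275. 205.] [ 0.5999 -0.0962  0.098 ] [ 0.6153 -0.0849  0.1001]
cover_plate 0.72 [218. 119. 303. 204.] [ 0.6054 -0.0955  0.0553] [ 0.6376 -0.0606  0.0585]
red top [ 0.5826 -0.0975  0.0996] 0.09991836238811747
[ 0.5823 -0.0983] [7.9957 1.865 ] 78.66201782226562
cover +x 1347 0.0554159873064119
rails+ 3609 0.25414988995134924
rails- 3292 0.25384084890156616
bed 1100 0.009151144531739534
before cover +x 2967 0.26736889160745336
before rails+ 1148 0.04725174302704485
before rails- 848 0.04721445657076962
```

View pics/w17.png

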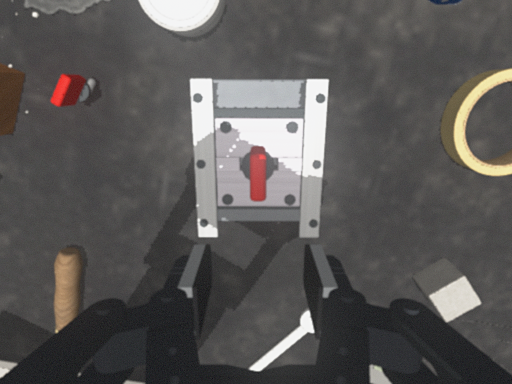

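View pics/s17c.png

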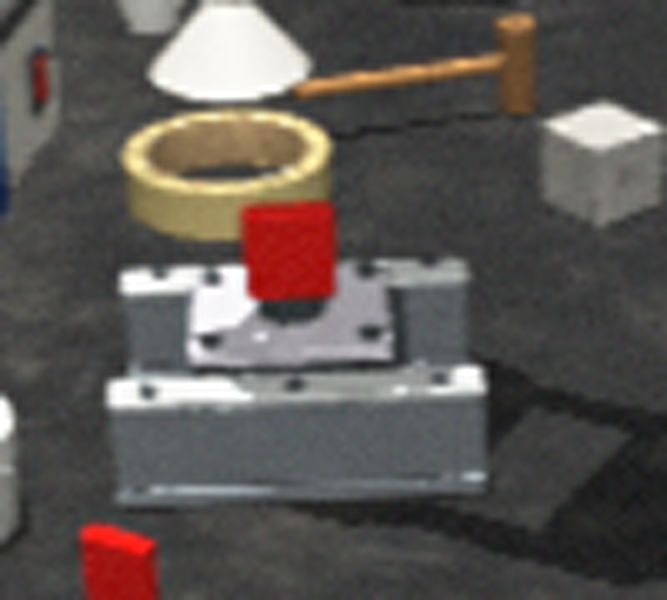

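```bash
python3 - <<'E'
from h import *
np.set_printoptions(precision=4,suppress=True)
f=np.load('pics/w17.npz'); R,_=cv2.Rodrigues(f['rvec']); C=(f,R,f['tvec'].ravel())
w=cloud(f['d'],C); im=f['im'].astype(int)
m=(im[...,0]>80)&(im[...,1]<70)&(im[...,0]>2*im[...,1])&(w[...,2]>.0955)&(w[...,2]<.105); m[:140]=0;m[215:]=0;m[:,:235]=0;m[:,285:]=0
v,u=np.nonzero(m); q=onplane(np.c_[u,v],.098,C)[:,:2]
print(m.sum(),np.nanmedian(w[m][:,2]))
c,wh,a=cv2.minAreaRect((q*1e4).astype(np.float32)); c=np.array(c)/1e4; print(c,np.array(wh)/10,a)
e,V=np.linalg.eigh(np.cov(q.T)); print('key y ang',np.degrees(np.arctan2(V[1,1],V[0,1]))%180)
t=np.radians(11.3); print('fixture frame',np.array([[np.cos(t),np.sin(t)],[-np.sin(t),np.cos(t)]])@(c-[.5974,-.0979]))
E
```

```text
159 0.09905128007882712
[ 0.589  -0.0984] [14.5632  9.5865] 11.546929359436035
key y ang 42.515894137686644
fixture frame [-0.0083  0.0011]
```

```bash
python3 - <<'E'
from h import *
np.set_printoptions(precision=4,suppress=True)
f=np.load('pics/w17.npz'); R,_=cv2.Rodrigues(f['rvec']); C=(f,R,f['tvec'].ravel())
w=cloud(f['d'],C); im=f['im'].astype(int)
for r in range(144,206,4): print(r,im[r,258],w[r,258])
m=(im[...,0]>60)&(im[...,0]>2*im[...,1]); m[:140]=0;m[215:]=0;m[:,:235]=0;m[:,285:]=0
for r in range(146,204,6):
    k=np.nonzero(m[r])[0]
    if len(k): print(r,k.min(),k.max())
a=f['im'][130:220,200:320,::-1]; cv2.imwrite('pics/w17c.png',cv2.resize(a,(800,600),interpolation=cv2.INTER_CUBIC))
E
```

```text
144 [244 244 246] [ 0.6147 -0.0936  0.0546]
148 [133  86  89] [ 0.615  -0.0935  0.0747]
152 [137  85  90] [ 0.6148 -0.0936  0.0898]
156 [181  85  86] [ 0.6138 -0.0938  0.0991]
160 [186  84  86] [ 0.6108 -0.0944  0.0987]
164 [188  86  84] [ 0.6081 -0.0949  0.0992]
168 [190  86  88] [ 0.6053 -0.0955  0.0996]
172 [182  78  76] [ 0.6022 -0.0961  0.0984]
176 [187  84  83] [ 0.5996 -0.0966  0.0998]
180 [181  76  77] [ 0.5965 -0.0973  0.099 ]
184 [180  72  71] [ 0.5937 -0.0979  0.0996]
188 [179  68  69] [ 0.5905 -0.0985  0.0988]
192 [178  66  68] [ 0.5871 -0.0992  0.0973]
196 [177  66  64] [ 0.5851 -0.0996  0.1007]
200 [157  78  79] [ 0.5814 -0.1004  0.0988]
204 [170 163 169] [ 0.5631 -0.1042  0.0552]
158 251 265
164 251 263
170 251 264
176 251 264
182 251 264
188 251 264
194 251 264
200 255 260
```

View pics/w17c.png

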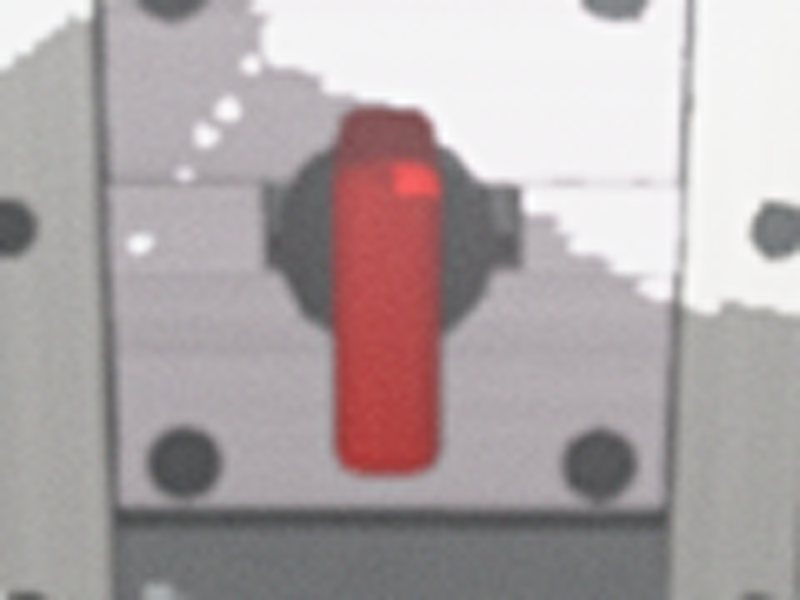

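The key stands upright, its collar centred on the slot ends (crop columns 265–520, collar centre about 388). Its edges are parallel to the rails at columns 251–264 on rows 158–194, and the cover reads about 1.7 mm lower than before. Handing in.

```bash
python3 -c "
from rig import close_job
print(close_job())"
```

```text
the job is handed in; nothing more can be done
None
```

The T-key is locked in the fixture and holds the cover down by itself, and I handed the job in at about 21 s of the 72 s allowed. The hand-in gives no verdict, so the result below is from my own checks.

**What I did:**
- I took the large key from its rest and lined the bar up with the slot using the wrist camera.
- The bar went through both plates without a contact force. I pressed the cover down about 6 mm, with the push reaching about 12 N at most.
- I turned the key 90° about its own axis, let it rise into the groove, released it and backed off.

**Last checks:**
- **Seating:** raising the arm stopped moving the key at about the depth where the groove should hold it. After release the key stayed upright, with its grip parallel to the rails.
- **Cover:** its depth reading went from 0.0571 m to 0.0554 m, so it is held about 1.7 mm down (allowed 1 to 3.2 mm). The key's top reads about 0.098–0.099 m, in line with the expected 2 mm within sensor error.
- **Arm:** it is clear of everything, and nothing in the last pictures looks disturbed.

**What failed or disagreed:**
- Estimates of how far off-centre the key sat along the jaws ranged from about -1.4 to -3 mm. I used a value in between, and the insertion and turn met no more than about 3 N sideways.
- Two of my automatic fits on the final picture gave unusable values: the key outline, and the height of the rails and the earlier cover. I used the row-by-row edges, point depths and the zoomed picture instead.

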